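# Flip a camera module in a clamshell turnover nest for underside inspection

### The arm

A 7-joint arm with a two-finger parallel gripper is mounted at the origin on the work surface. World frame = base frame: x ahead of the robot, y to its left, z up, the work surface at z = 0. Lengths are in mm, angles in rad, forces in N, time in s.
With the tool pointing down it reaches from about 350 to 900 mm from the base axis. Payload 8.1 kg.
Tool frame: the origin (TCP) lies midway between the tips of the shut fingers; the grasp point (between the pads) lies behind it (bot.grasp_offset is the z of the grasp point in the tool frame, in mm); z points along the fingers, y is the direction in which the jaws open and shut (so a half turn about z gives the same grasp; the last joint's range is limited). The gripper opens to 92 mm and grips with 3 to 60 N. Pads are 19 mm wide; open, the fingers measure 130 mm over their backs; the gripper's body (75 mm by 190 mm) begins 47 mm behind the grasp point.
Start: joints at [1.146, 0.434, 0.025, 1.573, -0.012, 1.134, -0.075], TCP at [197.648, -592.94, 199.242] pointing down, gripper open.
Joint ranges: [-2.62, 2.62], [-0.44, 2.09], [-1.27, 1.32], [0.08, 2.57], [-1.32, 4.46], [0.12, 2], [-2.74, 2.74]. Speed limits (rad/s): [2.22, 2.22, 3.01, 3.01, 3.14, 3.14, 3.14].

### API

Orientations are given as a unit quaternion [w, x, y, z].
In Python, from plant import bot gives the robot as it stands.
- The arm moves only by the tool step_arm, never from a script. Its arguments are lists of equal length, an entry for each row: "travel": the shift along the tool's x, y, z in m, a list of three; "twist": the turn, a rotation vector about the tool's x, y, z in rad, a list of three; "fingers": the gripper command: -1 is fully open, 1 is shut, values between are in proportion. In form: {"travel": [[dx, dy, dz], ...], "twist": [[rx, ry, rz], ...], "fingers": [fingers, ...]}. A call has 1 to 5 rows; each row shifts and turns the commanded pose from where the row before left it, along the tool's axes as they then stand; what a row does not reach is not made up. A row lasts 1/8 s, in which the tool goes at most 62.5 mm and 10.7 degrees, less where a joint would pass 70% of its speed; a pose out of reach is approached as far as the arm can. A call with a gripper value outside its range is refused whole. The fingers move at their own pace and stop on an object; "newtons" is the grip in N (left out, the last holds). Time passes only in rows, so rows that do not move let the fingers close. It gives the time, the measured TCP pose, the force and the opening at its end, in the units of the state.
- bot.read_state(): the state, without advancing time (a new reading comes with each control period).
- bot.camera(name): name is "scene" or "top" or "wrist"; returns the picture (384x512x3 uint8, red, green, blue); there is no depth.
- bot.camera_params(name): a dict with "fx", "fy", "cx", "cy" (pixels), "D" ([k1, k2, p1, p2, k3] as OpenCV has them; the pictures are not rectified), "origin" and "attitude" of the camera in the world; the wrist camera has in their place "tool_from_camera" (4x4, takes a point from camera to tool coordinates, whose origin is the TCP and whose axes are the flange's). Camera axes: x right, y down, z forward; pixel columns grow to the right and rows downward; lengths in mm; the calibration is good to about 2 mm. A picture is of the moment at which its call begins: read the wrist's pose just before it. camera_params takes no time and is no camera call.
- bot.job_done(): hands the job in, once; it reports no verdict.
The state is a dict: "time": time; "joint_pos": joint angles; "joint_velocities": joint speeds; "joint_torque": joint torques, N m; "ee_pos": TCP position; "tool_rot": TCP orientation; "contact_force": force on the tool from outside, world axes, zero at the start; "torque": the same for the moment, N m; "width": finger opening in mm.
Only numpy, scipy, OpenCV 4.12 (cv2) and the standard library are available. Lean on these libraries where they do the work, as an engineer would, in place of code of your own. Each camera call takes 0.05 s, during which the arm holds its last target.

### The job

Lay the camera module (the aluminium slab with the round lens), lens up, on the two rails of the open flip-nest leaf, slide it fully home under the lip at the hinge end and let go. Then swing the leaf over by its handle tab, without ever letting it drop or slam, until it is fully shut and the module lies underside up in the nest. Finally turn the lamp selector to the mark with three dots, and leave the other things on the bench where they are.

Things in the scene. Friction and masses are not known exactly. Their poses are not given: they have to be found in the camera images.
- module: Camera module to flip: aluminium slab 46 (its x) x 84 (y) x 20 mm (z), 110 to 200 g, black round lens 26 mm across, 6 mm high, in the middle of its top, dark vent strips underneath. Origin: centre of the underside; z out of the lens face. Same when turned half round, so either 46 mm end may lead. Starts lens up on the bench in one of three places it shares with the cover and heat sink.
- nest_base: Flip nest, bolted down: grey plate 100 (x) x 230 (y) x 12 mm, hinge line along its x over its middle, 45 mm above the bench. Origin: centre of the plate's underside. The open leaf lies over its +y side; the fixed half, a black rest pad between two black walls (34 mm above the bench), is on its -y side.
- leaf_seat (a point): Point on the leaf's rail tops where the middle of the module's underside is when home (84 mm side along y). Turns with the leaf. Leaf open: z up, y from hinge to handle, x along the hinge line, 45 mm above the bench. Two rails 34 mm over both, narrower than the module, sides open; outside the channel nothing rises above them, so set the module down about 33 mm farther out (+y) and slide it in.
- leaf_lip (a point): Middle of the lip's outer edge, underside, 22.5 mm above the rails, 20 mm from leaf_seat towards the hinge; turns with the leaf. The channel it covers ends at a back wall 22 mm further in; cheeks 50 mm apart, flared to 65 mm, reach 10 mm out past the lip. The lip carries the module when the leaf turns over. Fingers holding its long sides 12 to 16 mm to the handle side of its middle clear the channel.
- leaf_handle (a point): Middle of the leaf's handle: black tab 14 mm wide (along the hinge line), 10 mm thick, 30 mm of it free, 140 mm from the hinge line, centred 5 mm under the rail tops: 40 mm above the bench open, 50 mm shut. A 44 mm cross bar ends 30 mm from here towards the hinge. Pinched from above on its two sides it can turn between the fingers through the whole swing. Axes as leaf_seat.
- leaf_hinge (a point): A point on the hinge line, at the middle of the leaf; its x axis is the hinge line; 45 mm above the bench.
- leaf (a joint): Leaf angle in rad: 0 open, lying flat to the nest's +y side; grows as it swings up and over (1.57 upright) to 3.14 shut on the nest's -y side. Lightly damped hinge: let go, it falls to whichever side it leans, and slams if let go more than about 0.15 rad from shut. Leaf about 250 g.
- selector (a joint): Lamp selector angle in rad, growing clockwise seen from above. Four sprung detents at 0, 0.6, 1.2 and 1.8, marked with one, two, three and four white dots; it starts at one or two dots. Let go, it snaps to the nearest. About 0.06 N m takes it past a click.
- selector_grip (a point): Middle of the selector's black bar grip, on its turning axis, about 60 mm above the bench: bar 40 mm long, 12 mm wide, 22 mm tall, standing on a disc; top 69 mm, its foot 48 mm above the bench. The end with the white line and the point is the pointer. The point's frame turns with the knob: its pointer lies at +0.9 rad from the point's x axis (about z up).
- selector_box: Grey lamp control box, fixed, 100 mm (x) by 120 mm (y) by 40 mm high; origin under its middle. The knob axis is 12 mm to the -x side of the middle. The pointer lies at 0.9 rad minus the joint value from the box's x axis, so at three dots it points at -0.3 rad; the dots lie on a 42 mm radius.
- cover: Bystander: open aluminium cover, same outline as the module (46 by 84 mm) but 14 mm high, hollow and without a lens.
- heatsink: Bystander: finned aluminium heat sink, 50 by 60 by 26 mm.
- scanner: Bystander: black hand-held scanner, lying down, about 180 mm long.
- screwdriver: Bystander: screwdriver, 160 mm long.
- flux_jar: Bystander: closed jar, 48 mm across, 60 mm high.
- screw_bin: Bystander: small open black bin, 90 by 120 by 50 mm.
Not all that is in view belongs to the job. Leave any green look-alike of the module alone.

How it is judged:
By the outcome, as a careful person would: the job done as asked, in the order asked, and still so for the second after the job is handed in, with the robot touching nothing.
It also fails if it takes over 67 s, if anything falls off the work surface, if the arm or the gripper's body presses on something with over 40 N, if the wrist force passes 120 N, or if a joint passes its speed limit or range.

## Working session

There is one attempt and no reset: what is moved stays moved. The work goes in short steps, Python scripts to look and compute and a tool call to move; the robot and the scene stay as the last step left them, time stands still between calls to the robot, and variables do not carry over. Pictures are saved under pics/ and viewed, and the job is handed in when it is done.

Besides the shell and the picture viewer there is one more tool, called after ">>>" by a JSON object that holds its "name" and its "arguments". step_arm: Moves the arm, as the interface text tells. Its arguments: {"type":"object","properties":{"travel":{"type":"array"},"twist":{"type":"array"},"fingers":{"type":"array"},"newtons":{"type":"number"}},"required":["travel","twist","fingers"]}

```bash
mkdir -p pics; ls; python3 - <<'E'
from plant import bot
import cv2
print(bot.read_state(), bot.grasp_offset)
for n in ["scene","top","wrist"]:
    im=bot.camera(n); cv2.imwrite(f"pics/{n}0.png",im[:,:,::-1]); print(n,bot.camera_params(n))
E
```

```text
pics
{'time': 0.0, 'joint_pos': array([ 1.14639978,  0.43522461,  0.02494929,  1.5741087 , -0.01162325,
        1.13398778, -0.07508679]), 'joint_velocities': array([-1.03286956e-03,  5.50089664e-04,  1.77420629e-03, -1.56093913e-03,
       -1.68934680e-03, -6.67350192e-04, -9.03361895e-05]), 'joint_torque': array([ 5.39953035e-04, -6.67842722e+01,  9.84982364e-01, -3.14456785e+01,
       -6.06981455e-02,  4.29401826e-02,  9.22934169e-05]), 'ee_pos': array([ 197.45508224, -592.3987968 ,  198.43922573]), 'tool_rot': array([-7.70513774e-04,  9.87087076e-01,  1.60182638e-01, -1.82187742e-04]), 'contact_force': array([-0.20970982,  0.74046613,  0.27229046]), 'torque': array([-0.00846636, -0.01949178, -0.00355119]), 'width': 91.68722011476599} -18.8
scene {'fx': 422.21738674885063, 'fy': 422.21738674885063, 'cx': 253.12383051384228, 'cy': 194.5542727673929, 'D': array([-0.03496522,  0.        ,  0.        ,  0.        ,  0.        ]), 'origin': array([1154.43845186,  733.29831667,  776.61364352]), 'attitude': array([-0.16767843,  0.31439664,  0.83911185, -0.41101095])}
top {'fx': 348.5332175565545, 'fy': 348.5332175565545, 'cx': 256.0429828704962, 'cy': 189.84159014258378, 'D': array([-0.10982515,  0.        ,  0.        ,  0.        ,  0.        ]), 'origin': array([ 393.7470989 ,   31.10715954, 1042.5073595 ]), 'attitude': array([-0.0541849 ,  0.70553604, -0.70533504,  0.0422537 ])}
wrist {'fx': 291.162338373695, 'fy': 291.162338373695, 'cx': 263.5029383452655, 'cy': 188.95071195540012, 'D': array([-0.06527724,  0.        ,  0.        ,  0.        ,  0.        ]), 'tool_from_camera': array([[ 9.11632544e-04, -9.62323633e-01, -2.71905120e-01,
         7.34164241e+01],
       [ 9.99999493e-01,  7.61297652e-04,  6.58381719e-04,
        -3.13552036e-01],
       [-4.26575558e-04, -2.71905582e-01,  9.62323840e-01,
        -1.86337422e+02],
       [ 0.00000000e+00,  0.00000000e+00,  0.00000000e+00,
         1.00000000e+00]])}
```

View pics/scene0.png

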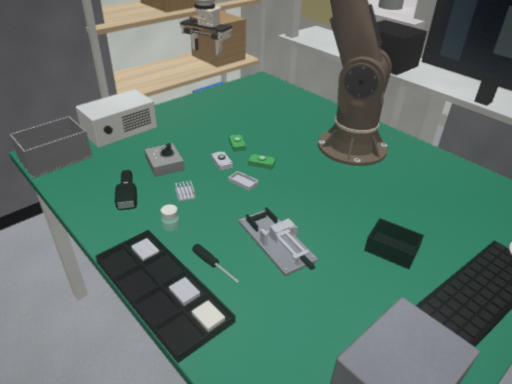

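View pics/top0.png

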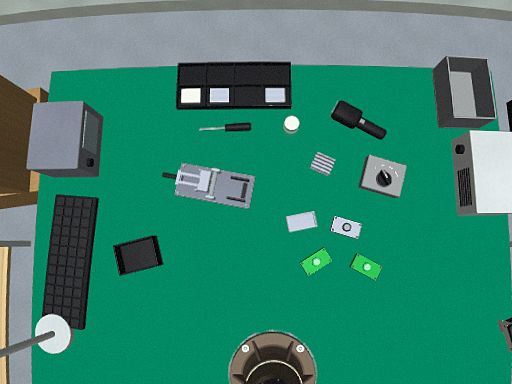

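View pics/wrist0.png

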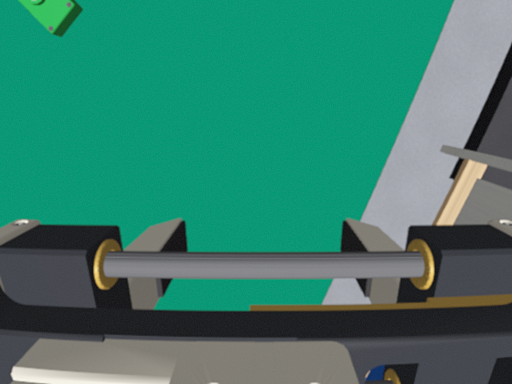

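The top view shows three slab candidates near the nest. The white slab with a lens at top (346,227) fits the module. The plain slab at (301,221) is the cover, and the green look-alikes at (316,261) and (366,266) are to be left alone. I'll enlarge it to confirm and measure.

```bash
cat > h.py <<'E'
import numpy as np, cv2
from scipy.spatial.transform import Rotation as R
def q(wxyz): return R.from_quat([wxyz[1],wxyz[2],wxyz[3],wxyz[0]])
def campose(bot,n,st=None):
    p=bot.camera_params(n); K=np.array([[p['fx'],0,p['cx']],[0,p['fy'],p['cy']],[0,0,1]])
    if n=='wrist':
        T=np.eye(4);T[:3,:3]=q(st['tool_rot']).as_matrix();T[:3,3]=st['ee_pos'];T=T@p['tool_from_camera']
        return K,p['D'],T[:3,:3],T[:3,3]
    return K,p['D'],q(p['attitude']).as_matrix(),np.array(p['origin'])
def pix2w(cp,px,z):
    K,D,Rm,o=cp
    u=cv2.undistortPoints(np.array(px,float).reshape(-1,1,2),K,D).reshape(-1,2)
    d=np.c_[u,np.ones(len(u))]@Rm.T
    s=(np.asarray(z)-o[2])/d[:,2]
    return o+d*s[:,None]
def w2pix(cp,P):
    K,D,Rm,o=cp
    rv=cv2.Rodrigues(Rm.T)[0]; 
    return cv2.projectPoints(np.array(P,float).reshape(-1,3),rv,-Rm.T@o,K,D)[0].reshape(-1,2)
E
python3 - <<'E'
import cv2
from plant import bot
from h import *
im=cv2.imread('pics/top0.png')
cv2.imwrite('pics/c1.png',cv2.resize(im[120:290,270:420],None,fx=5,fy=5,interpolation=cv2.INTER_CUBIC)[:600] if 0 else cv2.resize(im[140:290,270:420],None,fx=4,fy=4,interpolation=cv2.INTER_CUBIC))
cv2.imwrite('pics/c2.png',cv2.resize(im[150:220,155:265],None,fx=7,fy=7,interpolation=cv2.INTER_CUBIC))
cp=campose(bot,'top')
print(pix2w(cp,[[346,227],[301,221],[384,177],[163,176],[215,186]],[20,14,60,40,45]).round())
E
```

```text
[[ 424. -215.   20.]
 [ 442.  -84.   14.]
 [ 566. -322.   60.]
 [ 573.  323.   40.]
 [ 542.  167.   45.]]
```

View pics/c1.png

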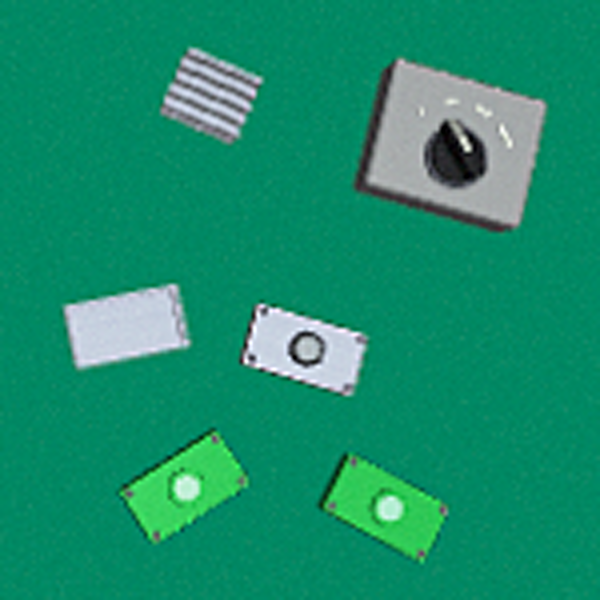

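View pics/c2.png

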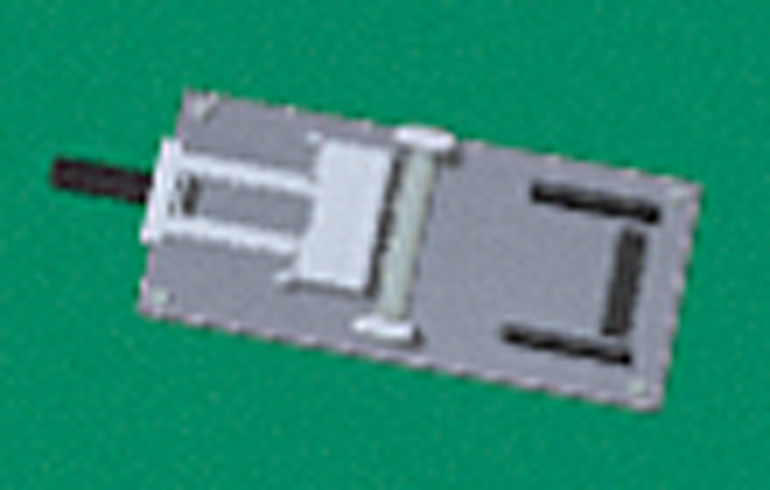

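The crop confirms it. The slab with the black-ringed lens at top (346,227) is the module. The cover at (301,221) has no lens, and the green pair is excluded. Next I'll estimate poses from the top view.

```bash
python3 - <<'E'
from plant import bot
from h import *
cp=campose(bot,'top')
def c(px,ox,oy,f): return (np.array(px)+.5)/f-.5+[ox,oy]
def rect(W,name):
    ctr=W.mean(0); a=W[1]-W[0]+W[2]-W[3]
    print(name,ctr.round(1),'ang long',np.arctan2(a[1],a[0]).round(3),'len',np.linalg.norm(np.diff(np.r_[W,W[:1]],axis=0),axis=1).round(1))
m=pix2w(cp,c([[258,303],[369,337],[352,396],[241,364]],270,140,4),20.); rect(m,'module')
print(pix2w(cp,c([[307,348]],270,140,4),26.))
n=pix2w(cp,c([[187,90],[702,185],[660,410],[140,315]],155,150,7),12.); rect(n,'nest')
b=pix2w(cp,c([[398,58],[546,101],[521,231],[368,190]],270,140,4),40.); rect(b,'box')
h=pix2w(cp,c([[55,175],[425,135],[385,330],[405,235],[455,155]],0,0,1)*0+0 if 0 else np.r_[c([[53,174],[148,186],[410,232]],155,150,7),c([[455,155]],270,140,4)],[45,45,48,65.]); print(h.round(1))
E
```

```text
module [ 423.7 -215.1   20. ] ang long -1.863 len [85.6 45.2 84.8 46.6]
[[ 424.91938248 -215.08842195   26.        ]]
nest [549.7 173.1  12. ] ang long -1.754 len [228.3  98.3 227.6 100.2]
box [ 573. -330.   40.] ang long -1.842 len [115.7 100.4 117.2 102.6]
[[ 576.8  324.7   45. ]
 [ 571.5  283.9   45. ]
 [ 551.3  172.5   48. ]
 [ 560.9 -317.7   65. ]]
```

```bash
cat >> h.py <<'E'
def toolR(yaw):
    c,s=np.cos(yaw),np.sin(yaw); return np.array([[c,s,0],[s,-c,0],[0,0,-1.]])
def plan(st,pos,yaw,n,cur=None,level=True):
    """uniform rows to a tool-down pose"""
    p=np.array(st['ee_pos'] if cur is None else cur,float); R0=q(st['tool_rot']).as_matrix()
    R1=toolR(yaw); rv=R.from_matrix(R0.T@R1).as_rotvec(); d=(np.array(pos)-p)/n
    T=[];W=[];Rc=R0.copy()
    for i in range(n):
        T.append([round(float(v),4) for v in Rc.T@d/1000]); W.append([round(float(v),4) for v in rv/n]); Rc=Rc@R.from_rotvec(rv/n).as_matrix()
    print('maxmm',np.linalg.norm(d).round(1),'rot/row deg',np.degrees(np.linalg.norm(rv)/n).round(2),'n',n)
    for i in range(0,n,5): print('travel',T[i:i+5],'twist',W[i:i+5])
def show(st):
    Rm=q(st['tool_rot']).as_matrix(); print('t',round(st['time'],2),'p',np.round(st['ee_pos'],1),'yaw',np.round(np.arctan2(Rm[1,0],Rm[0,0]),4),'z',Rm[:,2].round(3),'F',np.round(st['contact_force'],1),'w',round(st['width'],1),'q',np.round(st['joint_pos'],2))
E
python3 - <<'E'
from plant import bot
from h import *
st=bot.read_state(); show(st); plan(st,[404,-282,200],1.28,7)
E
```

```text
t 0.15 p [ 197.5 -592.5  198.6] yaw 0.3217 z [-0.     0.001 -1.   ] F [-0.3 -0.5  0.1] w 91.8 q [ 1.15  0.44  0.02  1.57 -0.01  1.13 -0.08]
maxmm 53.3 rot/row deg 7.84 n 7
travel [[0.042, -0.0328, -0.0002], [0.0461, -0.0267, -0.0002], [0.0493, -0.0202, -0.0002], [0.0516, -0.0133, -0.0002], [0.0529, -0.0061, -0.0002]] twist [[-0.0002, -0.0001, -0.1369], [-0.0002, -0.0001, -0.1369], [-0.0002, -0.0001, -0.1369], [-0.0002, -0.0001, -0.1369], [-0.0002, -0.0001, -0.1369]]
travel [[0.0533, 0.0012, -0.0002], [0.0526, 0.0084, -0.0002]] twist [[-0.0002, -0.0001, -0.1369], [-0.0002, -0.0001, -0.1369]]
```

>>> {"name": "step_arm", "arguments": {"travel": [[0.042,-0.033,0],[0.046,-0.027,0],[0.049,-0.02,0],[0.052,-0.013,0],[0.053,-0.006,0]], "twist": [[0,0,-0.137],[0,0,-0.137],[0,0,-0.137],[0,0,-0.137],[0,0,-0.137]], "fingers": [-1,-1,-1,-1,-1]}}

```text
time: 0.78
ee_pos: [345.9, -369.3, 199.2]
tool_rot: [0.0, 0.875, 0.484, -0.0]
contact_force: [0.8, -0.3, 0.3]
width: 91.5
```

>>> {"name": "step_arm", "arguments": {"travel": [[0.053,0.001,0],[0.053,0.008,0],[0,0,0],[0,0,0]], "twist": [[0,0,-0.137],[0,0,-0.137],[0,0,0],[0,0,0]], "fingers": [-1,-1,-1,-1]}}

```text
time: 1.27
ee_pos: [403.3, -282.1, 199.1]
tool_rot: [-0.0, 0.802, 0.597, -0.0]
contact_force: [1.0, -1.0, -0.0]
width: 91.8
```

```bash
python3 - <<'E'
from plant import bot
from h import *
st=bot.read_state(); show(st); im=bot.camera('wrist'); cv2.imwrite('pics/w1.png',im[:,:,::-1])
np.save('w1.npy',np.r_[st['ee_pos'],st['tool_rot']])
E
```

```text
t 1.27 p [ 403.3 -282.1  199.1] yaw 1.2799 z [-0.001 -0.    -1.   ] F [ 1. -1. -0.] w 91.8 q [ 0.77  0.24 -0.33  1.87  0.09  1.04  0.12]
```

View pics/w1.png

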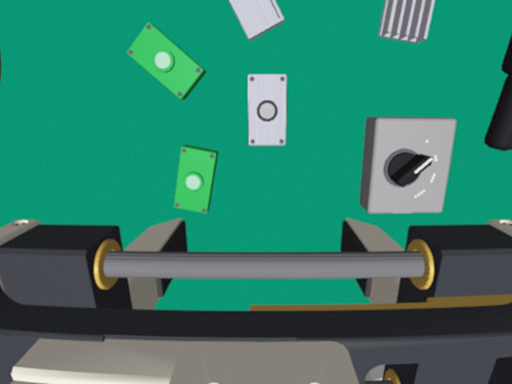

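The wrist view shows the lens module at (267,110), a green look-alike at (195,180), and the selector knob at (405,168). I'll enlarge the module and the knob.

```bash
python3 - <<'E'
import cv2,numpy as np
im=cv2.imread('pics/w1.png')
a=cv2.resize(im[60:160,235:300],None,fx=6,fy=6,interpolation=cv2.INTER_CUBIC)
b=cv2.resize(im[110:220,355:465],None,fx=5,fy=5,interpolation=cv2.INTER_CUBIC)
cv2.imwrite('pics/c3.png',a[:600]);cv2.imwrite('pics/c4.png',b)
E
```

```text
(no output)
```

View pics/c3.png

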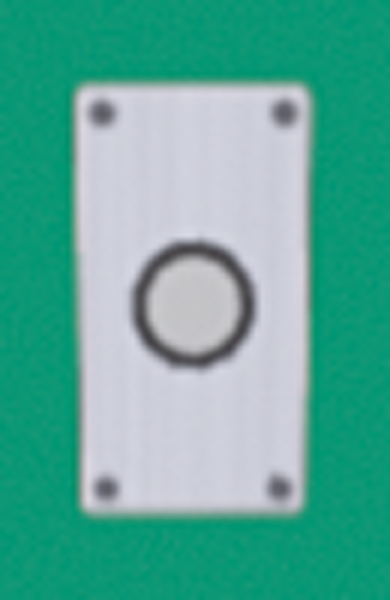

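View pics/c4.png

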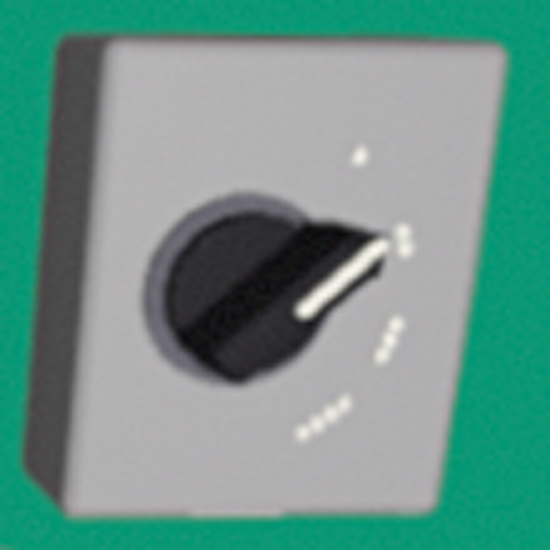

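The knob starts at two dots, so it needs 0.6 rad clockwise.

```bash
python3 - <<'E'
from plant import bot
from h import *
v=np.load('w1.npy'); st={'ee_pos':v[:3],'tool_rot':v[3:]}
cp=campose(bot,'wrist',st)
def c(px,ox,oy,f): return (np.array(px)+.5)/f-.5+[ox,oy]
W=pix2w(cp,c([[82,516],[74,84],[313,84],[303,516]],235,60,6),20.)
a=W[1]-W[0]+W[2]-W[3];print('mod',W.mean(0).round(1),np.arctan2(a[1],a[0]),np.linalg.norm(np.diff(np.r_[W,W[:1]],axis=0),axis=1).round(1))
print('lens',pix2w(cp,c([[193,304]],235,60,6),26.))
H=pix2w(cp,c([[101,112],[285,112],[280,488],[106,488]],235,60,6),20.);a=H[0]-H[3]+H[1]-H[2];print('holes',H.mean(0),np.arctan2(a[1],a[0]))
D=pix2w(cp,c([[360,156],[404,240],[390,340],[325,418]],355,110,5),40.)
from scipy.optimize import least_squares
f=lambda x: (D[:,:2]-np.c_[x[0]+42*np.cos(x[2]+.9-.6*np.arange(4)),x[1]+42*np.sin(x[2]+.9-.6*np.arange(4))]).ravel()
r=least_squares(f,[560,-318,-.27]);print('knob from dots',r.x,r.fun.round(1))
B=pix2w(cp,c([[104,38],[506,46],[437,514],[68,514]],355,110,5),40.);print(B.mean(0),np.linalg.norm(np.diff(np.r_[B,B[:1]],axis=0),axis=1).round(1))
d=B[1]-B[0]+B[2]-B[3];print('box x dir',np.arctan2(d[1],d[0]))
L=pix2w(cp,c([[300,312],[380,245]],355,110,5),69.);d=L[1]-L[0];print('pointer',L.round(1),np.arctan2(d[1],d[0]))
E
```

```text
mod [ 426.9 -216.7   20. ] 1.2811058716853083 [85.5 47.2 85.5 46.2]
lens [[ 426.94809561 -216.35035141   26.        ]]
holes [ 426.98114567 -216.46718299   20.        ] 1.2834849947794675
knob from dots [ 5.67611930e+02 -3.28110256e+02 -2.80630963e-01] [-0.   0.1  0.   0.1 -0.  -0.3  0.   0.1]
[ 577.90278019 -330.3285831    40.        ] [ 98.6 118.5  98.  118.1]
box x dir -0.2932505526561879
pointer [[ 568.2 -327.1   69. ]
 [ 588.5 -317.1   69. ]] 0.46162883419566864
```

```bash
python3 - <<'E'
from plant import bot
from h import *
v=np.load('w1.npy'); st={'ee_pos':v[:3],'tool_rot':v[3:]}
im=cv2.imread('pics/w1.png')
cp=campose(bot,'wrist',st)
C=np.array([567.6,-328.1]);out=[]
for j in (0,.6):
    b=cv2.resize(im[110:220,355:465],None,fx=5,fy=5,interpolation=cv2.INTER_CUBIC)
    a=-.285+.9-j; u=np.array([np.cos(a),np.sin(a)]);n=np.array([-u[1],u[0]])
    for z,col in((69,(0,0,255)),(48,(255,0,0))):
        P=[np.r_[C+s*20*u+t*6*n,z] for s,t in((1,1),(1,-1),(-1,-1),(-1,1))]
        p=(w2pix(cp,P)-[355,110]+.5)*5-.5
        cv2.polylines(b,[p.round().astype(int)],True,col,1)
    out.append(b)
cv2.imwrite('pics/c5.png',cv2.resize(np.hstack(out),None,fx=.72,fy=.72))
E
```

```text
(no output)
```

View pics/c5.png

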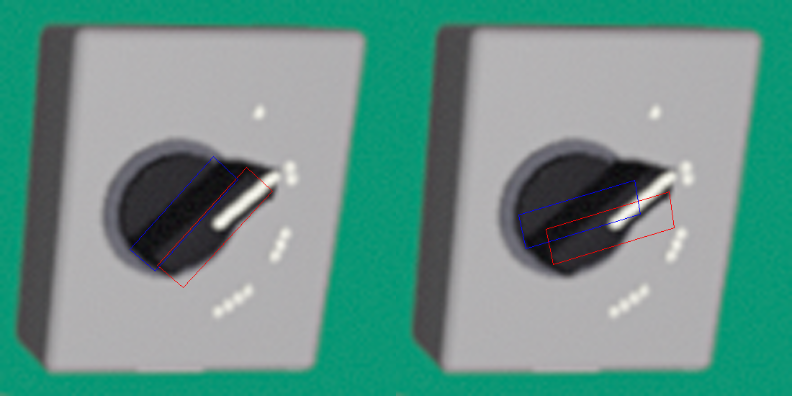

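Overlaying both states shows it is actually at one dot, since parallax misled me. I'll recheck from above later. Now the grasp.

```bash
python3 - <<'E'
from plant import bot
from h import *
st=bot.read_state(); plan(st,[431,-203.1,40],1.283,5)
E
```

```text
maxmm 36.0 rot/row deg 0.05 n 5
travel [[0.0169, 0.0008, 0.0318], [0.0169, 0.0008, 0.0318], [0.0169, 0.0008, 0.0318], [0.0169, 0.0009, 0.0318], [0.0169, 0.0009, 0.0318]] twist [[-0.0001, 0.0001, -0.0009], [-0.0001, 0.0001, -0.0009], [-0.0001, 0.0001, -0.0009], [-0.0001, 0.0001, -0.0009], [-0.0001, 0.0001, -0.0009]]
```

>>> {"name": "step_arm", "arguments": {"travel": [[0.02,0.001,0.03],[0.02,0.001,0.03],[0.02,0.001,0.03],[0.015,0.001,0.034],[0.0095,0,0.035]], "twist": [[0,0,-0.003],[0,0,0],[0,0,0],[0,0,0],[0,0,0]], "fingers": [-0.6,-0.6,-0.6,-0.6,-0.6]}}

```text
time: 1.95
ee_pos: [431.3, -202.8, 39.3]
tool_rot: [0.0, 0.802, 0.598, -0.0]
contact_force: [0.1, -0.7, -0.9]
width: 73.7
```

>>> {"name": "step_arm", "arguments": {"travel": [[0,0,0.02],[0,0,0.012],[0,0,0.004],[0,0,0]], "twist": [[0,0,0],[0,0,0],[0,0,0],[0,0,0]], "fingers": [-0.6,-0.6,-0.6,-0.6]}}

```text
time: 2.45
ee_pos: [431.6, -202.4, 4.5]
tool_rot: [0.0, 0.801, 0.598, 0.0]
contact_force: [0.4, 0.4, 0.7]
width: 73.4
```

```bash
python3 - <<'E'
from plant import bot
from h import *
st=bot.read_state(); show(st); im=bot.camera('wrist'); cv2.imwrite('pics/w2.png',im[:,:,::-1])
E
```

```text
t 2.45 p [ 431.6 -202.4    4.5] yaw 1.2828 z [ 0. -0. -1.] F [0.4 0.4 0.7] w 73.4 q [ 0.55  0.49 -0.3   2.11  0.26  0.57 -0.21]
```

View pics/w2.png

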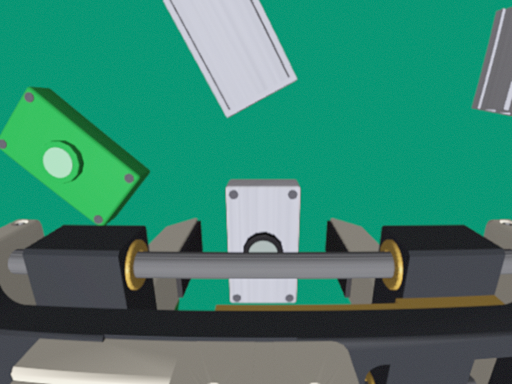

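The module at (263,240) sits between the fingers, aligned with them, and the bystanders are clear. Closing.

>>> {"name": "step_arm", "arguments": {"travel": [[0,0,0.001],[0,0,0],[0,0,0],[0,0,0],[0,0,0]], "twist": [[0,0,0],[0,0,0],[0,0,0],[0,0,0],[0,0,0]], "fingers": [1,1,1,1,1], "newtons": 35}}

```text
time: 3.12
ee_pos: [431.5, -201.8, 3.2]
tool_rot: [0.0, 0.801, 0.599, 0.0]
contact_force: [0.3, -0.6, 0.3]
width: 28.3
```

>>> {"name": "step_arm", "arguments": {"travel": [[0,0,-0.005],[0,0,-0.03],[0,0,-0.04],[0,0,-0.05],[0,0,-0.05]], "twist": [[0,0,0],[0,0,0],[0,0,0],[0,0,0],[0,0,0]], "fingers": [1,1,1,1,1]}}

```text
time: 3.75
ee_pos: [431.2, -201.6, 180.1]
tool_rot: [-0.0, 0.801, 0.599, 0.0]
contact_force: [0.4, -1.8, 0.8]
width: 0.3
```

```bash
python3 - <<'E'
from plant import bot
from h import *
st=bot.read_state(); show(st); im=bot.camera('wrist'); cv2.imwrite('pics/w3.png',im[:,:,::-1])
# look at nest: 
y=1.387;plan(st,[540,120,200],y,8)
E
```

```text
t 3.75 p [ 431.2 -201.6  180.1] yaw 1.2839 z [ 0.  0. -1.] F [ 0.4 -1.8  0.8] w 0.3 q [ 0.64  0.24 -0.38  1.93  0.11  0.99 -0.07]
maxmm 42.5 rot/row deg 0.74 n 8
travel [[0.0424, 0.0017, -0.0025], [0.0424, 0.0022, -0.0025], [0.0423, 0.0028, -0.0025], [0.0423, 0.0033, -0.0025], [0.0423, 0.0039, -0.0025]] twist [[0.0, -0.0, -0.0129], [0.0, -0.0, -0.0129], [0.0, -0.0, -0.0129], [0.0, -0.0, -0.0129], [0.0, -0.0, -0.0129]]
travel [[0.0422, 0.0044, -0.0025], [0.0422, 0.0049, -0.0025], [0.0421, 0.0055, -0.0025]] twist [[0.0, -0.0, -0.0129], [0.0, -0.0, -0.0129], [0.0, -0.0, -0.0129]]
```

View pics/w3.png

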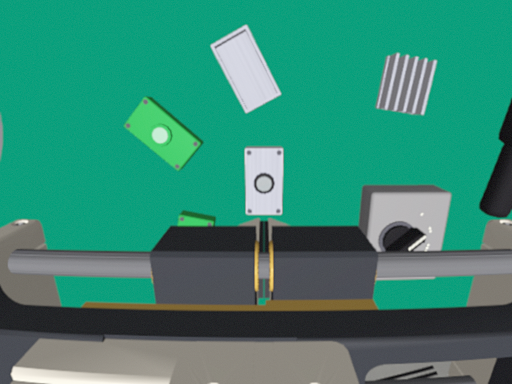

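The grasp missed: the fingers shut fully and the module at (264,181) is still on the bench. I'll work out why.

```bash
python3 - <<'E'
from plant import bot
from h import *
st=bot.read_state(); show(st); cp=campose(bot,'wrist',st)
print('lens',pix2w(cp,[[263.5,183]],26.)); 
W=pix2w(cp,[[245,214.5],[245,147.5],[283,147.5],[282.5,214.5]],20.);a=W[1]-W[0]+W[2]-W[3];print('mod',W.mean(0).round(1),np.arctan2(a[1],a[0]),np.linalg.norm(np.diff(np.r_[W,W[:1]],axis=0),axis=1).round(1))
print('tcp pix',w2pix(cp,[st['ee_pos'],st['ee_pos']+np.array([0,0,18.8])]))
im=bot.camera('scene');cv2.imwrite('pics/s1.png',im[:,:,::-1])
im=bot.camera('top');cv2.imwrite('pics/t1.png',im[:,:,::-1])
print(w2pix(campose(bot,'scene'),[st['ee_pos'],[427,-216.5,26]]),w2pix(campose(bot,'top'),[st['ee_pos'],[427,-216.5,26]]))
E
```

```text
t 3.8 p [ 434.4 -202.4  186.2] yaw 1.2842 z [ 0.008 -0.003 -1.   ] F [ 2.6 -1.2  4.9] w 0.5 q [ 0.64  0.24 -0.38  1.92  0.1   1.   -0.07]
lens [[ 431.01831444 -219.09511731   26.        ]]
mod [ 431.4 -219.6   20. ] 1.2818725065560923 [86.5 46.  86.6 48.4]
tcp pix [[263.29891451 218.24653567]
 [263.52480595 229.38093046]]
[[220.83586842 114.42837321]
 [221.05861809 156.10173032]] [[356.68987687 220.69961202]
 [346.83421176 225.90706021]]
```

View pics/s1.png

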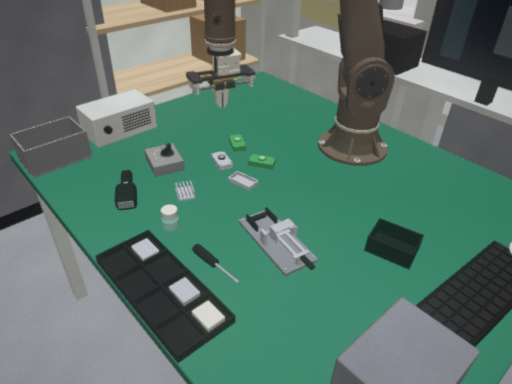

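View pics/t1.png

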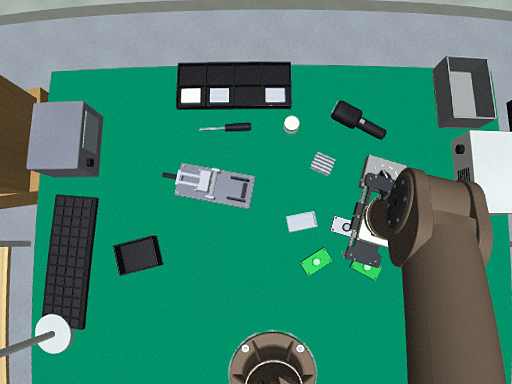

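```bash
python3 - <<'E'
from plant import bot
from h import *
im=cv2.imread('pics/s1.png')
cv2.imwrite('pics/c6.png',cv2.resize(im[50:190,150:290],None,fx=4,fy=4,interpolation=cv2.INTER_CUBIC))
st=bot.read_state();show(st)
cp=campose(bot,'scene')
p=st['ee_pos']
print(((w2pix(cp,[p+[0,0,k] for k in (0,19,40,66)])-[150,50]+.5)*4-.5).round())
E
```

```text
t 3.9 p [ 433.2 -202.4  181. ] yaw 1.2836 z [ 0.005 -0.003 -1.   ] F [ 0.3 -0.3 -0.7] w 0.2 q [ 0.64  0.24 -0.38  1.92  0.11  0.99 -0.07]
[[286. 265.]
 [286. 242.]
 [285. 217.]
 [284. 185.]]
```

View pics/c6.png

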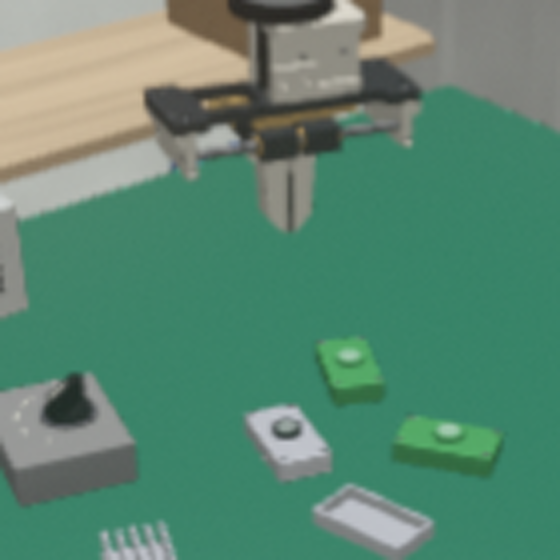

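The scene view puts the fingertips at crop (289,230), about 28 mm above the reported TCP at (286,265). The finger spacing in the wrist view also puts the tips about 28 mm short. So the tips physically end about 28 mm behind the reported TCP, and the jaws closed above the module. I'll retry lower with guarded steps.

>>> {"name": "step_arm", "arguments": {"travel": [[0,0,0],[0,0,0.02],[0,0,0.03],[0,0,0.03],[0,0,0.03]], "twist": [[0,0,0],[0,0,0],[0,0,0],[0,0,0],[0,0,0]], "fingers": [-0.6,-0.6,-0.6,-0.6,-0.6]}}

```text
time: 4.53
ee_pos: [430.2, -201.3, 65.9]
tool_rot: [-0.001, 0.801, 0.599, -0.001]
contact_force: [0.7, -0.3, -0.8]
width: 45.6
```

>>> {"name": "step_arm", "arguments": {"travel": [[0,0,0.025],[0,0,0.02],[0,0,0.016],[0,0,0]], "twist": [[0,0,0],[0,0,0],[0,0,0],[0,0,0]], "fingers": [-0.6,-0.6,-0.6,-0.6]}}

```text
time: 5.03
ee_pos: [429.4, -200.9, 5.2]
tool_rot: [-0.002, 0.801, 0.599, -0.001]
contact_force: [0.8, 0.4, -0.3]
width: 73.3
```

```bash
python3 - <<'E'
from plant import bot
from h import *
st=bot.read_state(); show(st)
im=bot.camera('scene');cv2.imwrite('pics/c7.png',cv2.resize(im[90:230,150:290,::-1],None,fx=4,fy=4,interpolation=cv2.INTER_CUBIC))
cp=campose(bot,'scene'); y=q(st['tool_rot']).as_matrix()[:,1]
print(((w2pix(cp,[st['ee_pos']+[0,0,28]+s*y*37 for s in(-1,1)]+[st['ee_pos']+s*y*37 for s in(-1,1)])-[150,90]+.5)*4-.5).round())
E
```

```text
t 5.03 p [ 429.4 -200.9    5.2] yaw 1.2842 z [-0.005  0.002 -1.   ] F [ 0.8  0.4 -0.3] w 73.3 q [ 0.56  0.49 -0.31  2.11  0.26  0.58 -0.22]
[[336. 258.]
 [253. 277.]
 [337. 286.]
 [254. 306.]]
```

View pics/c7.png

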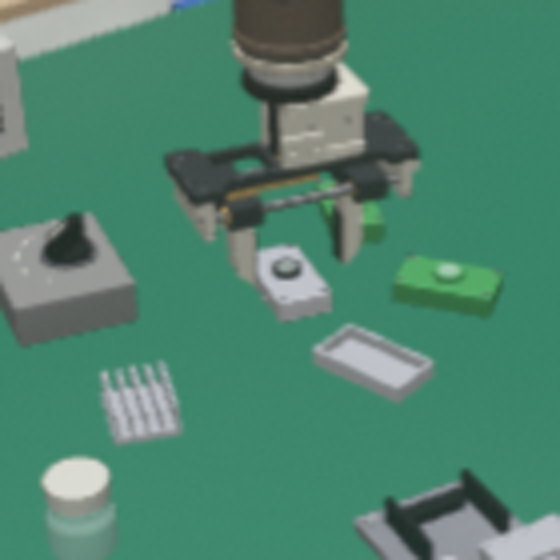

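Confirmed: the tips match the +28 mm prediction. Descending 26 mm more.

>>> {"name": "step_arm", "arguments": {"travel": [[0,0,0.012],[0,0,0.008],[0,0,0.004],[0,0,0.002],[0,0,0]], "twist": [[0,0,0],[0,0,0],[0,0,0],[0,0,0],[0,0,0]], "fingers": [-0.6,-0.6,-0.6,-0.6,-0.6]}}

```text
time: 5.7
ee_pos: [431.5, -201.9, -18.8]
tool_rot: [0.0, 0.801, 0.599, -0.0]
contact_force: [-0.2, 0.5, 0.1]
width: 73.5
```

>>> {"name": "step_arm", "arguments": {"travel": [[0,0,0],[0,0,0],[0,0,0],[0,0,0]], "twist": [[0,0,0],[0,0,0],[0,0,0],[0,0,0]], "fingers": [1,1,1,1]}}

```text
time: 6.2
ee_pos: [431.6, -201.9, -18.7]
tool_rot: [0.0, 0.801, 0.599, 0.0]
contact_force: [0.2, 0.2, 1.0]
width: 45.3
```

```bash
python3 - <<'E'
from plant import bot
from h import *
st=bot.read_state(); show(st)
im=bot.camera('scene');cv2.imwrite('pics/c8.png',cv2.resize(im[90:230,150:290,::-1],None,fx=4,fy=4,interpolation=cv2.INTER_CUBIC))
E
```

```text
t 6.2 p [ 431.6 -201.9  -18.7] yaw 1.2837 z [ 0. -0. -1.] F [0.2 0.2 1. ] w 45.3 q [ 0.54  0.53 -0.28  2.12  0.29  0.52 -0.25]
```

View pics/c8.png

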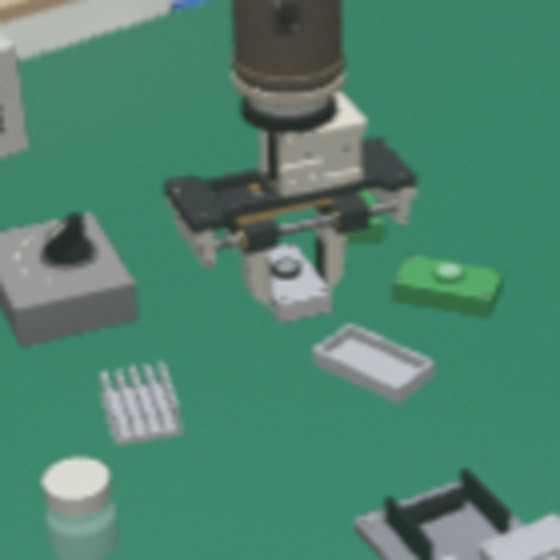

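Gripped at a width of 45.3 mm. Lift and move to view the nest.

>>> {"name": "step_arm", "arguments": {"travel": [[0,0,-0.01],[0,0,-0.03],[0,0,-0.04],[0,0,-0.04],[0,0,-0.03]], "twist": [[0,0,0],[0,0,0],[0,0,0],[0,0,0],[0,0,0]], "fingers": [1,1,1,1,1]}}

```text
time: 6.88
ee_pos: [431.5, -201.7, 133.4]
tool_rot: [0.001, 0.801, 0.599, 0.0]
contact_force: [0.4, -0.1, -1.5]
width: 45.6
```

```bash
python3 - <<'E'
from plant import bot
from h import *
st=bot.read_state(); show(st)
plan(st,[536,100,140],1.387,8)
E
```

```text
t 6.88 p [ 431.5 -201.7  133.4] yaw 1.2838 z [ 0.001 -0.    -1.   ] F [ 0.4 -0.1 -1.5] w 45.6 q [ 0.64  0.3  -0.38  1.99  0.14  0.88 -0.11]
maxmm 39.9 rot/row deg 0.74 n 8
travel [[0.0399, 0.0018, -0.0008], [0.0398, 0.0024, -0.0008], [0.0398, 0.0029, -0.0008], [0.0398, 0.0034, -0.0008], [0.0397, 0.0039, -0.0008]] twist [[0.0002, 0.0, -0.0129], [0.0002, 0.0, -0.0129], [0.0002, 0.0, -0.0129], [0.0002, 0.0, -0.0129], [0.0002, 0.0, -0.0129]]
travel [[0.0397, 0.0044, -0.0008], [0.0396, 0.0049, -0.0008], [0.0395, 0.0054, -0.0008]] twist [[0.0002, 0.0, -0.0129], [0.0002, 0.0, -0.0129], [0.0002, 0.0, -0.0129]]
```

>>> {"name": "step_arm", "arguments": {"travel": [[0.04,0.002,-0.001],[0.04,0.002,-0.001],[0.04,0.003,-0.001],[0.04,0.003,0],[0.04,0.004,0]], "twist": [[0,0,-0.013],[0,0,-0.013],[0,0,-0.013],[0,0,-0.013],[0,0,-0.013]], "fingers": [1,1,1,1,1]}}

```text
time: 7.5
ee_pos: [496.6, -11.0, 134.8]
tool_rot: [0.0, 0.781, 0.625, -0.0]
contact_force: [0.7, 0.2, -1.2]
width: 45.9
```

>>> {"name": "step_arm", "arguments": {"travel": [[0.04,0.004,0],[0.04,0.005,0],[0.038,0.005,0],[0,0,0],[0,0,0]], "twist": [[0,0,-0.013],[0,0,-0.013],[0,0,-0.013],[0,0,0],[0,0,0]], "fingers": [1,1,1,1,1]}}

```text
time: 8.12
ee_pos: [534.4, 99.7, 134.3]
tool_rot: [0.0, 0.769, 0.64, -0.0]
contact_force: [0.2, -0.8, -0.8]
width: 45.5
```

```bash
python3 - <<'E'
from plant import bot
from h import *
st=bot.read_state(); show(st); im=bot.camera('wrist'); cv2.imwrite('pics/w4.png',im[:,:,::-1])
np.save('w4.npy',np.r_[st['ee_pos'],st['tool_rot']])
cv2.imwrite('pics/w4b.png',cv2.resize(im[0:270,130:400,::-1],None,fx=2.2,fy=2.2,interpolation=cv2.INTER_CUBIC))
E
```

```text
t 8.12 p [534.4  99.7 134.3] yaw 1.3878 z [-0.001 -0.001 -1.   ] F [ 0.2 -0.8 -0.8] w 45.5 q [ 0.08  0.42 -0.49  1.82  0.23  0.96 -0.69]
```

View pics/w4.png

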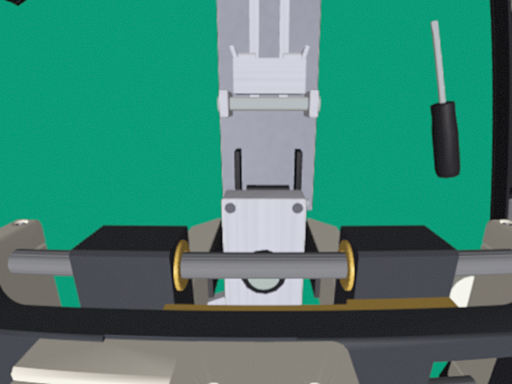

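View pics/w4b.png

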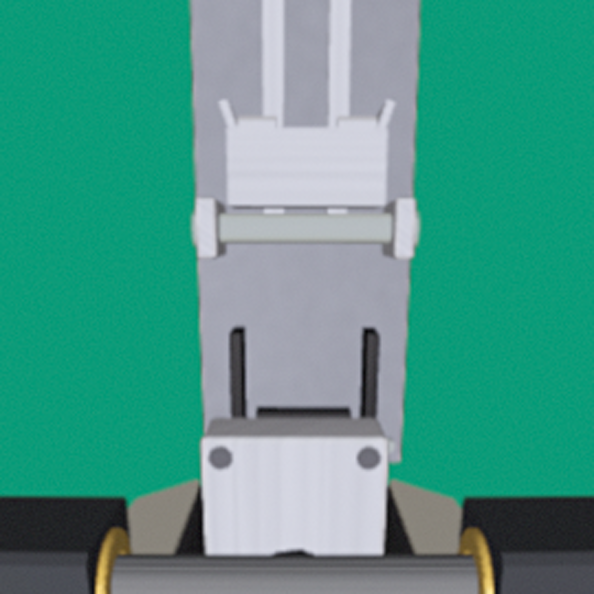

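```bash
python3 - <<'E'
from plant import bot
from h import *
v=np.load('w4.npy'); st={'ee_pos':v[:3],'tool_rot':v[3:]}
cp=campose(bot,'wrist',st)
def c(px): return (np.array(px)+.5)/2.2-.5+[130,0]
def P(px,z): return pix2w(cp,c(px),float(z))
def loc(W): # tool frame
    return (q(st['tool_rot']).as_matrix().T@(W-st['ee_pos']).T).T
for n,px,z in [('rod L/R ends',[[218,228],[393,228]],48),('posts',[[193,228],[417,228]],47),('rails top Lo Li Ri Ro',[[262,3],[282,3],[328,3],[349,3]],45),('rails at lip',[[263,115],[281,115],[329,115],[350,115]],45),
  ('lip outer',[[228,126],[388,126]],70),('cheek tips',[[222,100],[391,100]],68),('lip back',[[228,206],[388,206]],70),('plate L edge',[[191,10],[206,430]],12),('plate R edge',[[419,10],[402,430]],12),('walls',[[238,328],[371,328]],34)]:
    W=P(px,z); print(n,W.round(1).tolist(),'mid',W.mean(0).round(1),'span',np.linalg.norm(W[-1]-W[0]).round(1),'dir',np.arctan2(*(W[-1]-W[0])[[1,0]]).round(3))
W=P([[202,436],[387,436]],134.3+20+20+4);print('mod end',loc(W).round(1))
# find z consistent with width 46 
for zz in (160,165,170,175,180): 
    W=P([[202,436],[387,436]],zz);print(zz,np.linalg.norm(W[1]-W[0]).round(1),loc(W).mean(0).round(1))
E
```

```text
rod L/R ends [[517.5, 180.9, 48.0], [588.3, 167.9, 48.0]] mid [552.9 174.4  48. ] span 71.9 dir -0.181
posts [[507.3, 182.8, 47.0], [598.2, 166.2, 47.0]] mid [552.7 174.5  47. ] span 92.4 dir -0.181
rails top Lo Li Ri Ro [[551.5, 261.3, 45.0], [559.1, 259.8, 45.0], [576.6, 256.6, 45.0], [584.7, 255.2, 45.0]] mid [568.  258.2  45. ] span 33.7 dir -0.181
rails at lip [[544.0, 220.7, 45.0], [551.1, 219.4, 45.0], [570.0, 215.9, 45.0], [578.2, 214.4, 45.0]] mid [560.8 217.6  45. ] span 34.8 dir -0.181
lip outer [[531.1, 215.0, 70.0], [588.6, 204.4, 70.0]] mid [559.8 209.7  70. ] span 58.4 dir -0.181
cheek tips [[530.6, 224.5, 68.0], [591.3, 213.4, 68.0]] mid [561. 219.  68.] span 61.7 dir -0.181
lip back [[525.4, 187.3, 70.0], [584.3, 176.5, 70.0]] mid [554.8 181.9  70. ] span 60.0 dir -0.181
plate L edge [[521.0, 275.1, 12.0], [486.8, 87.1, 12.0]] mid [503.9 181.1  12. ] span 191.0 dir -1.751
plate R edge [[618.7, 257.2, 12.0], [584.1, 69.2, 12.0]] mid [601.4 163.2  12. ] span 191.1 dir -1.753
walls [[515.7, 137.3, 34.0], [574.4, 126.5, 34.0]] mid [545.  131.9  34. ] span 59.6 dir -0.182
mod end [[ 28.5 -21.4 -44.1]
 [ 28.5  21.8 -44.1]]
160 48.7 [ 22.7   0.2 -25.8]
165 47.2 [ 24.3   0.2 -30.8]
170 45.7 [ 25.9   0.2 -35.8]
175 44.1 [ 27.5   0.2 -40.8]
180 42.6 [ 29.1   0.2 -45.8]
```

```bash
python3 - <<'E'
from plant import bot
from h import *
st=bot.read_state(); show(st)
plan(st,[571.6,276.7,80],1.3895,5)
E
```

```text
t 8.18 p [534.4  99.1 134.2] yaw 1.3867 z [-0.001 -0.001 -1.   ] F [-0.2 -0.8 -1.5] w 45.6 q [ 0.08  0.42 -0.49  1.82  0.23  0.96 -0.69]
maxmm 37.9 rot/row deg 0.03 n 5
travel [[0.0363, 0.0008, 0.0108], [0.0363, 0.0008, 0.0108], [0.0363, 0.0009, 0.0108], [0.0363, 0.0009, 0.0108], [0.0363, 0.0009, 0.0108]] twist [[-0.0001, 0.0002, -0.0006], [-0.0001, 0.0002, -0.0006], [-0.0001, 0.0002, -0.0006], [-0.0001, 0.0002, -0.0006], [-0.0001, 0.0002, -0.0006]]
```

>>> {"name": "step_arm", "arguments": {"travel": [[0.036,0.001,0],[0.036,0.001,0],[0.036,0.001,0.01],[0.037,0.001,0.02],[0.0365,0,0.024]], "twist": [[0,0,0],[0,0,-0.002],[0,0,0],[0,0,0],[0,0,0]], "fingers": [1,1,1,1,1]}}

```text
time: 8.8
ee_pos: [572.6, 277.4, 80.1]
tool_rot: [0.001, 0.769, 0.639, 0.0]
contact_force: [0.5, -0.7, -2.1]
width: 45.1
```

>>> {"name": "step_arm", "arguments": {"travel": [[0,0,0.02],[0,0,0.01],[0,0,0],[0,0,0]], "twist": [[0,0,0],[0,0,0],[0,0,0],[0,0,0]], "fingers": [1,1,1,1]}}

```text
time: 9.3
ee_pos: [572.4, 277.2, 51.2]
tool_rot: [0.0, 0.769, 0.64, 0.0]
contact_force: [-0.4, -0.1, -1.0]
width: 45.2
```

```bash
python3 - <<'E'
from plant import bot
from h import *
st=bot.read_state(); show(st)
h=np.array([552.8,174.4]);u=np.array([.1803,.9836]);n=np.array([.9836,-.1803]);d=st['ee_pos'][:2]-h;print('along',d@u,'perp',d@n)
im=bot.camera('scene');cv2.imwrite('pics/s2.png',cv2.resize(im[170:310,200:340,::-1],None,fx=4,fy=4,interpolation=cv2.INTER_CUBIC))
im=bot.camera('wrist'); cv2.imwrite('pics/w5.png',im[:,:,::-1])
E
```

```text
t 9.3 p [572.4 277.2  51.2] yaw 1.3882 z [ 0.001  0.    -1.   ] F [-0.4 -0.1 -1. ] w 45.2 q [-0.24  0.64 -0.45  1.67  0.34  0.9  -1.  ]
along 104.6447378565676 perp 0.7211452332680118
```

View pics/s2.png

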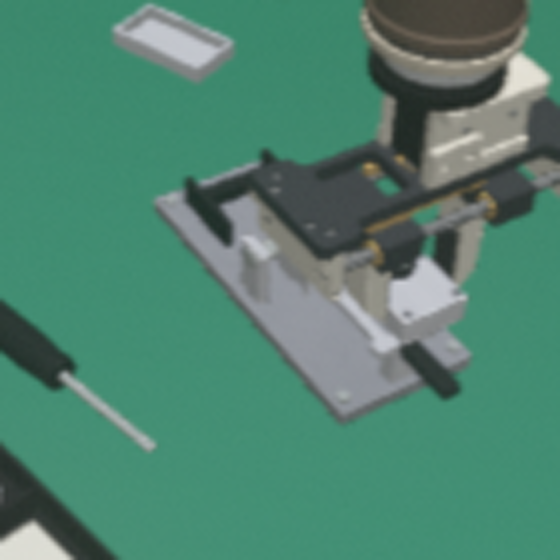

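View pics/w5.png

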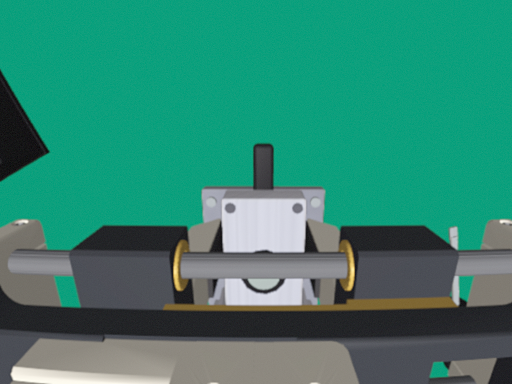

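The module is lined up with the leaf: the tab is centred on column 263 and the module on 264. Lowering.

>>> {"name": "step_arm", "arguments": {"travel": [[0,0,0.01],[0,0,0.008],[0,0,0.004],[0,0,0.001],[0,0,0]], "twist": [[0,0,0],[0,0,0],[0,0,0],[0,0,0],[0,0,0]], "fingers": [1,1,1,1,1]}}

```text
time: 10.02
ee_pos: [571.6, 278.2, 27.2]
tool_rot: [-0.0, 0.768, 0.64, -0.0]
contact_force: [-0.2, 0.4, -1.7]
width: 45.4
```

>>> {"name": "step_arm", "arguments": {"travel": [[0,0,0.001],[0,0,0.001],[0,0,0]], "twist": [[0,0,0],[0,0,0],[0,0,0]], "fingers": [1,1,1]}}

```text
time: 10.4
ee_pos: [571.9, 278.3, 26.3]
tool_rot: [0.0, 0.768, 0.64, 0.0]
contact_force: [-2.1, -1.5, 6.8]
width: 45.9
```

Contact at the expected height. Slide in, watching the force.

>>> {"name": "step_arm", "arguments": {"travel": [[-0.003,0,0],[-0.005,0,0],[-0.006,0,0],[-0.006,0,0],[-0.004,0,0]], "twist": [[0,0,0],[0,0,0],[0,0,0],[0,0,0],[0,0,0]], "fingers": [1,1,1,1,1], "newtons": 20}}

```text
time: 11.02
ee_pos: [568.2, 255.8, 26.3]
tool_rot: [-0.0, 0.768, 0.64, 0.002]
contact_force: [0.3, 3.6, 6.0]
width: 45.9
```

```bash
python3 - <<'E'
from plant import bot
from h import *
st=bot.read_state(); show(st)
im=bot.camera('scene');cv2.imwrite('pics/s3.png',cv2.resize(im[190:290,230:330,::-1],None,fx=5,fy=5,interpolation=cv2.INTER_CUBIC))
E
```

```text
t 11.03 p [568.2 255.8  26.3] yaw 1.39 z [ 0.002  0.003 -1.   ] F [0.3 3.6 6. ] w 45.9 q [-0.22  0.66 -0.44  1.73  0.35  0.84 -0.99]
```

View pics/s3.png

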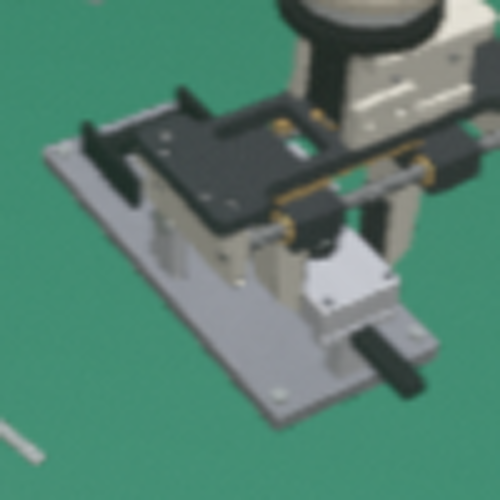

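The leading end is already under the lip. About 12 mm remains.

>>> {"name": "step_arm", "arguments": {"travel": [[-0.004,0,0],[-0.003,0,0],[-0.002,0,0],[0,0,0]], "twist": [[0,0,0],[0,0,0],[0,0,0],[0,0,0]], "fingers": [1,1,1,1]}}

```text
time: 11.58
ee_pos: [566.6, 246.8, 26.3]
tool_rot: [-0.0, 0.768, 0.64, 0.002]
contact_force: [-0.5, 3.6, 6.7]
width: 45.5
```

>>> {"name": "step_arm", "arguments": {"travel": [[-0.002,0,0],[-0.002,0,0],[0,0,0]], "twist": [[0,0,0],[0,0,0],[0,0,0]], "fingers": [1,1,1]}}

```text
time: 11.95
ee_pos: [566.0, 243.6, 26.3]
tool_rot: [-0.0, 0.768, 0.64, 0.002]
contact_force: [1.0, 5.9, 5.2]
width: 45.6
```

>>> {"name": "step_arm", "arguments": {"travel": [[-0.002,0,0],[0,0,0]], "twist": [[0,0,0],[0,0,0]], "fingers": [1,1]}}

```text
time: 12.2
ee_pos: [566.0, 243.7, 26.5]
tool_rot: [-0.001, 0.768, 0.641, 0.003]
contact_force: [3.4, 10.1, 1.5]
width: 45.7
```

>>> {"name": "step_arm", "arguments": {"travel": [[-0.002,0,0],[0,0,0]], "twist": [[0,0,0],[0,0,0]], "fingers": [1,1]}}

```text
time: 12.45
ee_pos: [566.0, 243.6, 26.9]
tool_rot: [-0.002, 0.767, 0.641, 0.005]
contact_force: [4.0, 14.3, 0.6]
width: 45.6
```

Hard stop at the expected home position, with an estimated middle 55.4 mm from the hinge. Open and lift.

>>> {"name": "step_arm", "arguments": {"travel": [[0,0,0],[0,0,0],[0,0,0],[0,0,-0.02],[0,0,-0.05]], "twist": [[0,0,0],[0,0,0],[0,0,0],[0,0,0],[0,0,0]], "fingers": [-0.6,-0.6,-0.6,-0.6,-0.6]}}

```text
time: 13.08
ee_pos: [562.9, 236.7, 95.0]
tool_rot: [-0.001, 0.768, 0.64, -0.002]
contact_force: [1.6, 0.3, -0.5]
width: 74.1
```

>>> {"name": "step_arm", "arguments": {"travel": [[0,0,-0.05],[-0.03,0,-0.04],[-0.03,0,0],[0,0,0]], "twist": [[0,0,0],[0,0,0],[0,0,0],[0,0,0]], "fingers": [-0.6,-0.6,-0.6,-0.6]}}

```text
time: 13.58
ee_pos: [553.9, 175.9, 187.1]
tool_rot: [0.001, 0.769, 0.639, 0.0]
contact_force: [0.6, 0.1, -0.1]
width: 73.6
```

```bash
python3 - <<'E'
from plant import bot
from h import *
st=bot.read_state(); show(st); im=bot.camera('wrist'); cv2.imwrite('pics/w6.png',im[:,:,::-1])
np.save('w6.npy',np.r_[st['ee_pos'],st['tool_rot']])
cv2.imwrite('pics/w6b.png',cv2.resize(im[0:270,160:370,::-1],None,fx=2.2,fy=2.2,interpolation=cv2.INTER_CUBIC))
E
```

```text
t 13.57 p [553.9 175.9 187.1] yaw 1.386 z [ 0.002 -0.001 -1.   ] F [ 0.6  0.1 -0.1] w 73.6 q [-0.04  0.43 -0.5   1.67  0.23  1.1  -0.79]
```

View pics/w6b.png

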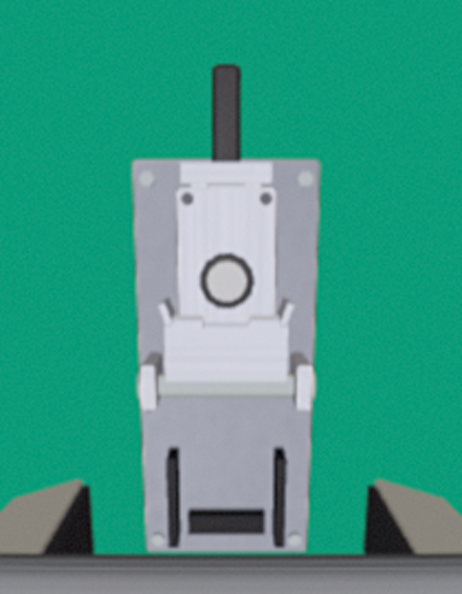

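The module lies lens up under the lip, with the lens at crop (227,281). I'll compute seating and the handle position.

```bash
python3 - <<'E'
from plant import bot
from h import *
v=np.load('w6.npy'); st={'ee_pos':v[:3],'tool_rot':v[3:]}
cp=campose(bot,'wrist',st)
def c(px): return (np.array(px)+.5)/2.2-.5+[160,0]
u=np.array([.1803,.9836]);n=np.array([.9836,-.1803]);h=np.array([552.8,174.4])
for nm,px,z in [('lens',[[227,281]],71),('holes',[[187,198],[266,198]],65),('mod far end',[[180,186],[274,186]],65),('lip',[[170,321],[287,321]],70),('rod',[[159,385],[294,385]],50),('posts',[[138,385],[315,385]],47),('tab end',[[213,66],[240,66]],45),('bar end',[[179,161],[273,161]],45),('plate+y edge',[[133,160],[319,160]],12),('plate -y',[[148,550],[308,550]],12)]:
    W=pix2w(cp,c(px),float(z)); print(nm,[( ((w[:2]-h)@u).round(1),((w[:2]-h)@n).round(1)) for w in W])
st=bot.read_state();show(st)
E
```

```text
lens [(np.float64(54.8), np.float64(0.7))]
holes [(np.float64(92.2), np.float64(-17.5)), (np.float64(92.1), np.float64(18.8))]
mod far end [(np.float64(97.5), np.float64(-20.7)), (np.float64(97.4), np.float64(22.4))]
lip [(np.float64(36.2), np.float64(-26.3)), (np.float64(36.1), np.float64(29.1))]
rod [(np.float64(0.6), np.float64(-34.7)), (np.float64(0.4), np.float64(35.3))]
posts [(np.float64(-0.1), np.float64(-46.0)), (np.float64(-0.4), np.float64(46.6))]
tab end [(np.float64(153.2), np.float64(-5.6)), (np.float64(153.1), np.float64(7.1))]
bar end [(np.float64(110.5), np.float64(-22.3)), (np.float64(110.4), np.float64(23.1))]
plate+y edge [(np.float64(114.8), np.float64(-49.1)), (np.float64(114.5), np.float64(49.9))]
plate -y [(np.float64(-114.0), np.float64(-49.2)), (np.float64(-114.3), np.float64(50.9))]
t 13.62 p [553.6 177.7 186.6] yaw 1.3878 z [ 0.001 -0.    -1.   ] F [0.  0.8 0.3] w 73.5 q [-0.04  0.43 -0.51  1.67  0.23  1.1  -0.79]
```

Module home: its middle reads 55 mm from the hinge against 56 expected, and the lip edge is at 36. Now the handle, at 140 mm along the leaf.

```bash
python3 - <<'E'
from plant import bot
from h import *
st=bot.read_state()
plan(st,[578.7,312,40],1.3895,5)
E
```

```text
maxmm 40.1 rot/row deg 0.03 n 5
travel [[0.0273, -0.0, 0.0293], [0.0273, 0.0, 0.0293], [0.0273, 0.0, 0.0293], [0.0273, 0.0001, 0.0293], [0.0273, 0.0001, 0.0293]] twist [[0.0003, -0.0, -0.0003], [0.0003, -0.0, -0.0003], [0.0003, -0.0, -0.0003], [0.0003, -0.0, -0.0003], [0.0003, -0.0, -0.0003]]
```

>>> {"name": "step_arm", "arguments": {"travel": [[0.045,0,0],[0.05,0,0.01],[0.0415,0,0.036],[0,0,0.05],[0,0,0.05]], "twist": [[0,0,-0.002],[0,0,0],[0,0,0],[0,0,0],[0,0,0]], "fingers": [-0.6,-0.6,-0.6,-0.6,-0.6]}}

```text
time: 14.25
ee_pos: [577.2, 315.4, 38.0]
tool_rot: [-0.0, 0.767, 0.642, 0.0]
contact_force: [0.7, -0.5, -0.4]
width: 73.8
```

>>> {"name": "step_arm", "arguments": {"travel": [[0,0,0],[0,0,0]], "twist": [[0,0,0],[0,0,0]], "fingers": [-0.7,-0.7]}}

```text
time: 14.5
ee_pos: [578.5, 314.5, 41.2]
tool_rot: [-0.0, 0.767, 0.641, 0.001]
contact_force: [0.1, 0.4, 0.1]
width: 77.9
```

```bash
python3 - <<'E'
from plant import bot
from h import *
st=bot.read_state(); show(st); im=bot.camera('wrist'); cv2.imwrite('pics/w7.png',im[:,:,::-1])
print(w2pix(campose(bot,'wrist',st),[[578.7,312,45],st['ee_pos']+[0,0,27]]))
u=np.array([.1803,.9836]);n=np.array([.9836,-.1803]);h=np.array([552.8,174.4]);d=st['ee_pos'][:2]-h;print(d@u,d@n)
E
```

```text
t 14.5 p [578.5 314.5  41.2] yaw 1.3923 z [ 0.001  0.002 -1.   ] F [0.1 0.4 0.1] w 77.9 q [-0.29  0.69 -0.45  1.62  0.36  0.92 -1.05]
[[264.2779706  223.71657187]
 [263.25024541 234.83253462]]
142.46347997320004 -0.03206201076940856
```

View pics/w7.png

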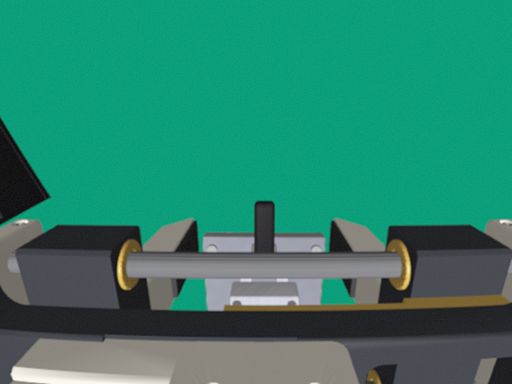

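The tab is at (264,225), centred between the jaws. Descend and pinch.

>>> {"name": "step_arm", "arguments": {"travel": [[-0.0025,0,0.018],[0,0,0.015],[0,0,0.008],[0,0,0.002],[0,0,0]], "twist": [[0,0,0.002],[0,0,0],[0,0,0],[0,0,0],[0,0,0]], "fingers": [-0.7,-0.4,0,0.2,0.4], "newtons": 20}}

```text
time: 15.18
ee_pos: [577.4, 310.8, -3.8]
tool_rot: [-0.0, 0.768, 0.64, -0.0]
contact_force: [-0.5, 0.6, 0.1]
width: 42.6
```

>>> {"name": "step_arm", "arguments": {"travel": [[0,0,0],[0,0,0],[0,0,0],[0,0,0]], "twist": [[0,0,0],[0,0,0],[0,0,0],[0,0,0]], "fingers": [1,1,1,1]}}

```text
time: 15.68
ee_pos: [578.2, 310.6, -3.5]
tool_rot: [0.0, 0.768, 0.64, 0.001]
contact_force: [3.4, -0.1, -0.0]
width: 13.7
```

```bash
python3 - <<'E'
from plant import bot
from h import *
st=bot.read_state(); show(st)
u=np.array([.1803,.9836]);n=np.array([.9836,-.1803]);h=np.array([552.8,174.4]);d=st['ee_pos'][:2]-h;print(d@u,d@n)
im=bot.camera('scene');cv2.imwrite('pics/s4.png',cv2.resize(im[170:300,230:360,::-1],None,fx=4,fy=4,interpolation=cv2.INTER_CUBIC))
E
```

```text
t 15.68 p [578.2 310.6  -3.5] yaw 1.3893 z [ 0.001  0.    -1.   ] F [ 3.4 -0.1 -0. ] w 13.7 q [-0.3   0.74 -0.43  1.65  0.39  0.84 -1.08]
138.52879824760439 0.40914127703769876
```

View pics/s4.png

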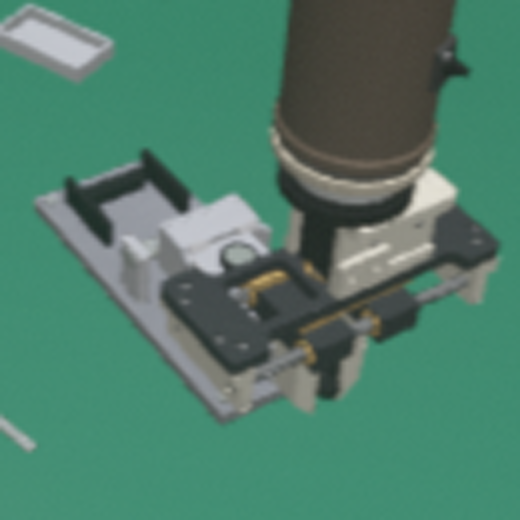

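Pinched at 13.7 mm. Plan the arc.

```bash
python3 - <<'E'
import numpy as np
N=45
s=np.linspace(0,1,N+1); 
w=np.minimum(1,np.minimum(np.arange(1,N+1)/4,np.arange(N,0,-1)/7)); th=np.r_[0,np.cumsum(w)/w.sum()*np.pi]
y=139*np.cos(th)+5*np.sin(th); z=139*np.sin(th)-5*np.cos(th)
# rounded on cumulative positions to 0.5mm
Y=np.round(y*2)/2;Z=np.round(z*2)/2
for i in range(0,N,5):
    print(i,th[i+5].round(2),[[round((Y[k+1]-Y[k])/1000,4),0,round(-(Z[k+1]-Z[k])/1000,4)] for k in range(i,i+5)])
E
```

```text
0 0.27 [[np.float64(0.0), 0, np.float64(-0.0025)], [np.float64(0.0), 0, np.float64(-0.0055)], [np.float64(-0.0005), 0, np.float64(-0.008)], [np.float64(-0.001), 0, np.float64(-0.011)], [np.float64(-0.0025), 0, np.float64(-0.0105)]]
5 0.66 [[np.float64(-0.0025), 0, np.float64(-0.0105)], [np.float64(-0.004), 0, np.float64(-0.01)], [np.float64(-0.0045), 0, np.float64(-0.01)], [np.float64(-0.005), 0, np.float64(-0.009)], [np.float64(-0.006), 0, np.float64(-0.009)]]
10 1.05 [[np.float64(-0.0065), 0, np.float64(-0.0085)], [np.float64(-0.0075), 0, np.float64(-0.008)], [np.float64(-0.008), 0, np.float64(-0.0075)], [np.float64(-0.0085), 0, np.float64(-0.007)], [np.float64(-0.0085), 0, np.float64(-0.006)]]
15 1.44 [[np.float64(-0.0095), 0, np.float64(-0.005)], [np.float64(-0.01), 0, np.float64(-0.005)], [np.float64(-0.01), 0, np.float64(-0.0035)], [np.float64(-0.01), 0, np.float64(-0.0035)], [np.float64(-0.0105), 0, np.float64(-0.002)]]
20 1.82 [[np.float64(-0.011), 0, np.float64(-0.0015)], [np.float64(-0.0105), 0, np.float64(-0.0005)], [np.float64(-0.011), 0, np.float64(-0.0)], [np.float64(-0
[... 292 characters left out ...]
t64(0.006)]]
30 2.6 [[np.float64(-0.0085), 0, np.float64(0.0065)], [np.float64(-0.008), 0, np.float64(0.007)], [np.float64(-0.008), 0, np.float64(0.008)], [np.float64(-0.0065), 0, np.float64(0.008)], [np.float64(-0.0065), 0, np.float64(0.009)]]
35 2.98 [[np.float64(-0.0055), 0, np.float64(0.009)], [np.float64(-0.005), 0, np.float64(0.01)], [np.float64(-0.004), 0, np.float64(0.01)], [np.float64(-0.003), 0, np.float64(0.01)], [np.float64(-0.0025), 0, np.float64(0.009)]]
40 3.14 [[np.float64(-0.001), 0, np.float64(0.0075)], [np.float64(-0.001), 0, np.float64(0.0065)], [np.float64(-0.0005), 0, np.float64(0.0045)], [np.float64(0.0), 0, np.float64(0.003)], [np.float64(0.0), 0, np.float64(0.0015)]]
```

>>> {"name": "step_arm", "arguments": {"travel": [[0,0,-0.0025],[0,0,-0.0055],[-0.0005,0,-0.008],[-0.001,0,-0.011],[-0.0025,0,-0.0105]], "twist": [[0,0,0],[0,0,0],[0,0,0],[0,0,0],[0,0,0]], "fingers": [1,1,1,1,1]}}

```text
time: 16.35
ee_pos: [577.3, 306.4, 34.1]
tool_rot: [0.0, 0.768, 0.64, 0.0]
contact_force: [4.8, 0.1, -3.9]
width: 13.6
```

```bash
python3 - <<'E'
from plant import bot
from h import *
st=bot.read_state(); show(st)
im=bot.camera('scene');cv2.imwrite('pics/s5.png',cv2.resize(im[150:300,210:360,::-1],None,fx=4,fy=4,interpolation=cv2.INTER_CUBIC))
E
```

```text
t 16.35 p [577.3 306.4  34.1] yaw 1.3893 z [ 0.001  0.    -1.   ] F [ 4.8  0.1 -3.9] w 13.6 q [-0.28  0.69 -0.45  1.64  0.36  0.9  -1.05]
```

View pics/s5.png

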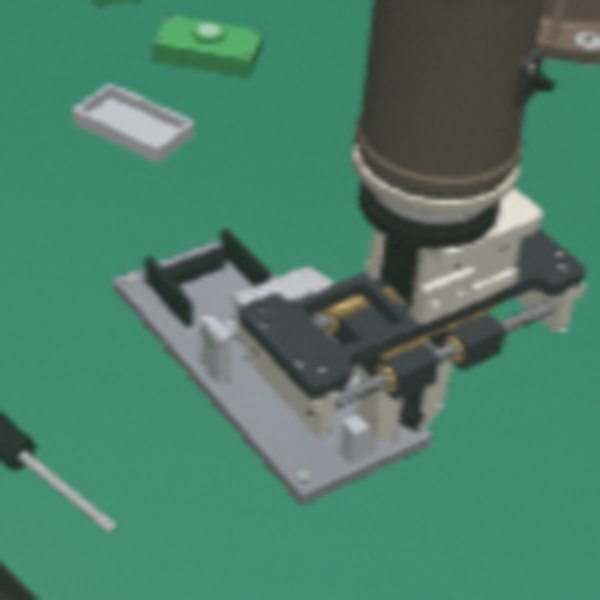

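The leaf is rising with the tab and forces are small. Continuing the swing.

>>> {"name": "step_arm", "arguments": {"travel": [[-0.0025,0,-0.0105],[-0.004,0,-0.01],[-0.0045,0,-0.01],[-0.005,0,-0.009],[-0.006,0,-0.009]], "twist": [[0,0,0],[0,0,0],[0,0,0],[0,0,0],[0,0,0]], "fingers": [1,1,1,1,1]}}

```text
time: 17.02
ee_pos: [573.2, 284.5, 82.3]
tool_rot: [0.0, 0.768, 0.64, 0.0]
contact_force: [4.9, -0.0, -3.1]
width: 14.2
```

>>> {"name": "step_arm", "arguments": {"travel": [[-0.0065,0,-0.0085],[-0.0075,0,-0.008],[-0.008,0,-0.0075],[-0.0085,0,-0.007],[-0.0085,0,-0.006]], "twist": [[0,0,0],[0,0,0],[0,0,0],[0,0,0],[0,0,0]], "fingers": [1,1,1,1,1]}}

```text
time: 17.65
ee_pos: [566.0, 246.2, 119.2]
tool_rot: [0.0, 0.768, 0.64, 0.0]
contact_force: [5.3, -0.1, -5.5]
width: 13.5
```

```bash
python3 - <<'E'
from plant import bot
from h import *
st=bot.read_state(); show(st)
u=np.array([.1803,.9836]);n=np.array([.9836,-.1803]);h=np.array([552.8,174.4]);d=st['ee_pos'][:2]-h;print(d@u,d@n,st['ee_pos'][2]+43.5, 'exp',139*np.cos(1.05)+5*np.sin(1.05),45+139*np.sin(1.05)-5*np.cos(1.05))
im=bot.camera('scene');cv2.imwrite('pics/s6.png',cv2.resize(im[130:280,200:350,::-1],None,fx=4,fy=4,interpolation=cv2.INTER_CUBIC))
E
```

```text
t 17.65 p [566.  246.2 119.2] yaw 1.3894 z [ 0.001 -0.    -1.   ] F [ 5.3 -0.1 -5.5] w 13.5 q [-0.16  0.55 -0.49  1.66  0.3   1.01 -0.94]
73.00630115385061 0.040832114814350735 162.67332219593047 exp 73.49949178492014 163.08397311810972
```

View pics/s6.png

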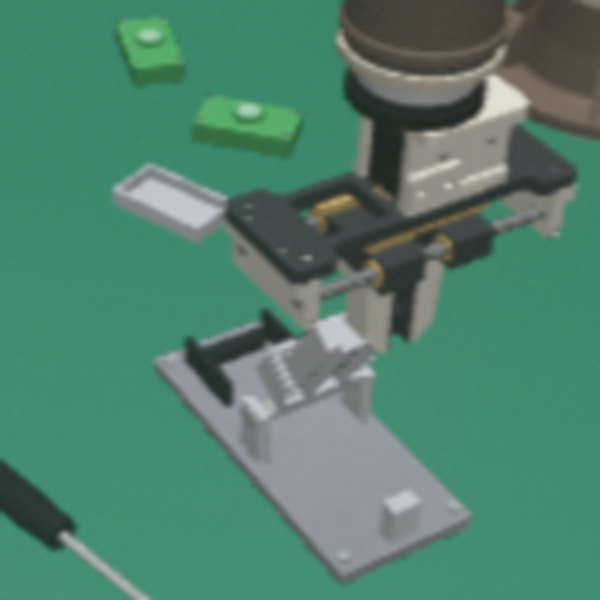

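>>> {"name": "step_arm", "arguments": {"travel": [[-0.0095,0,-0.005],[-0.01,0,-0.005],[-0.01,0,-0.0035],[-0.01,0,-0.0035],[-0.0105,0,-0.002]], "twist": [[0,0,0],[0,0,0],[0,0,0],[0,0,0],[0,0,0]], "fingers": [1,1,1,1,1]}}

```text
time: 18.32
ee_pos: [557.1, 198.3, 138.6]
tool_rot: [-0.0, 0.768, 0.641, 0.001]
contact_force: [5.2, 1.1, 0.8]
width: 13.9
```

>>> {"name": "step_arm", "arguments": {"travel": [[-0.011,0,-0.0015],[-0.0105,0,-0.0005],[-0.011,0,0],[-0.0105,0,0.001],[-0.011,0,0.002]], "twist": [[0,0,0],[0,0,0],[0,0,0],[0,0,0],[0,0,0]], "fingers": [1,1,1,1,1]}}

```text
time: 18.95
ee_pos: [547.0, 144.1, 137.9]
tool_rot: [0.0, 0.768, 0.64, 0.0]
contact_force: [2.4, 1.1, 6.7]
width: 13.4
```

>>> {"name": "step_arm", "arguments": {"travel": [[-0.0105,0,0.003],[-0.01,0,0.0035],[-0.01,0,0.004],[-0.0095,0,0.005],[-0.009,0,0.006]], "twist": [[0,0,0],[0,0,0],[0,0,0],[0,0,0],[0,0,0]], "fingers": [1,1,1,1,1]}}

```text
time: 19.58
ee_pos: [537.6, 94.1, 115.9]
tool_rot: [0.001, 0.768, 0.64, -0.001]
contact_force: [1.1, -3.5, 6.9]
width: 13.7
```

```bash
python3 - <<'E'
from plant import bot
from h import *
st=bot.read_state(); show(st)
t=2.21
u=np.array([.1803,.9836]);n=np.array([.9836,-.1803]);h=np.array([552.8,174.4]);d=st['ee_pos'][:2]-h;print(d@u,d@n,st['ee_pos'][2]+43.5, 'exp',139*np.cos(t)+5*np.sin(t),45+139*np.sin(t)-5*np.cos(t))
im=bot.camera('scene');cv2.imwrite('pics/s7.png',cv2.resize(im[130:280,200:350,::-1],None,fx=4,fy=4,interpolation=cv2.INTER_CUBIC))
E
```

```text
t 19.57 p [537.6  94.1 115.9] yaw 1.3888 z [-0.001 -0.002 -1.   ] F [ 1.1 -3.5  6.9] w 13.7 q [ 0.1   0.45 -0.5   1.84  0.26  0.93 -0.7 ]
-81.70645699855577 -0.49360094731295623 159.35796928905216 exp -78.90850118981449 159.54016081696864
```

View pics/s7.png

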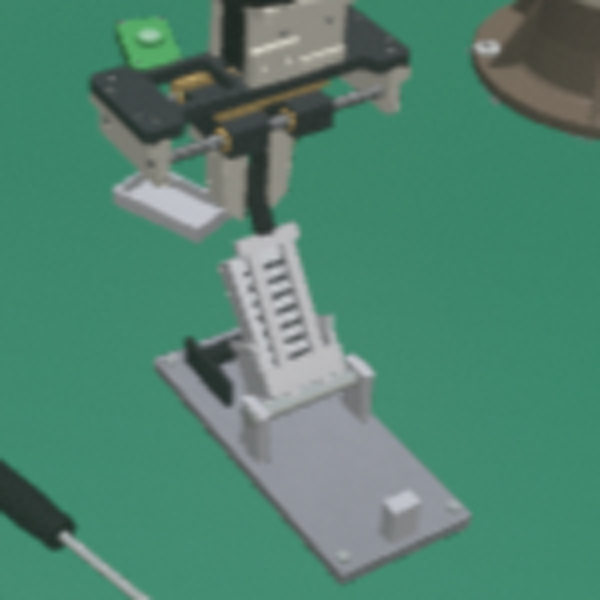

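Past upright with the module retained. It is tracking within 3 mm with small forces.

>>> {"name": "step_arm", "arguments": {"travel": [[-0.008,0,0.0065],[-0.008,0,0.007],[-0.0075,0,0.008],[-0.0065,0,0.008],[-0.0065,0,0.009]], "twist": [[0,0,0],[0,0,0],[0,0,0],[0,0,0],[0,0,0]], "fingers": [1,1,1,1,1]}}

```text
time: 20.25
ee_pos: [530.6, 56.8, 76.9]
tool_rot: [0.001, 0.769, 0.639, -0.002]
contact_force: [2.2, -7.0, 5.9]
width: 13.8
```

>>> {"name": "step_arm", "arguments": {"travel": [[-0.0055,0,0.009],[-0.005,0,0.0095],[-0.004,0,0.009],[-0.003,0,0.008],[-0.0025,0,0.008]], "twist": [[0,0,0],[0,0,0],[0,0,0],[0,0,0],[0,0,0]], "fingers": [1,1,1,1,1]}}

```text
time: 20.88
ee_pos: [526.9, 37.4, 33.1]
tool_rot: [0.001, 0.769, 0.639, -0.002]
contact_force: [2.6, -7.3, 1.0]
width: 13.6
```

```bash
python3 - <<'E'
from plant import bot
from h import *
st=bot.read_state(); show(st)
u=np.array([.1803,.9836]);n=np.array([.9836,-.1803]);h=np.array([552.8,174.4]);d=st['ee_pos'][:2]-h;print(d@u,d@n,st['ee_pos'][2]+43.5)
im=bot.camera('scene');cv2.imwrite('pics/s8.png',cv2.resize(im[130:280,200:350,::-1],None,fx=4,fy=4,interpolation=cv2.INTER_CUBIC))
E
```

```text
t 20.88 p [526.9  37.4  33.1] yaw 1.3876 z [-0.002 -0.003 -1.   ] F [ 2.6 -7.3  1. ] w 13.6 q [ 0.16  0.53 -0.45  1.96  0.34  0.73 -0.68]
-139.45549282008523 -0.7912627799251603 76.56128271205768
```

View pics/s8.png

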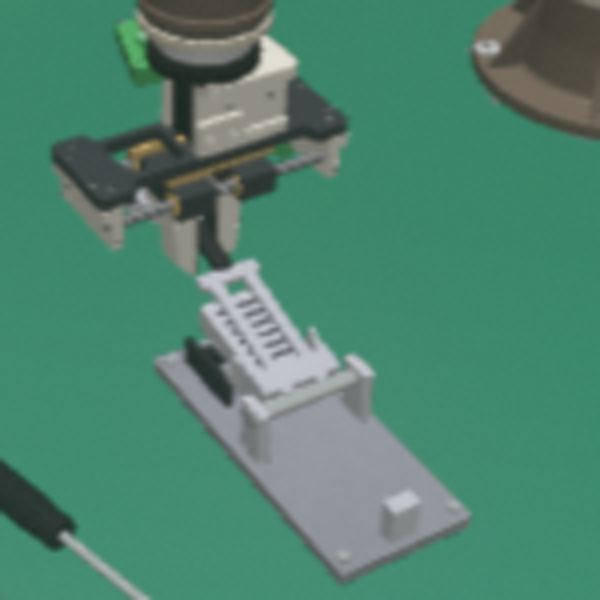

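```bash
python3 - <<'E'
from plant import bot
from h import *
st=bot.read_state(); show(st)
b=cv2.imread('pics/s8.png'); cp=campose(bot,'scene')
u=np.array([.1803,.9836,0]);n=np.array([.9836,-.1803,0]);h=np.array([552.8,174.4,45])
for t,col in((2.95,(0,0,255)),(2.75,(255,0,0)),(2.55,(0,255,255))):
    f=lambda x,y,z:h+n*x+u*(y*np.cos(t)-z*np.sin(t))+np.array([0,0,1])*(y*np.sin(t)+z*np.cos(t))
    pts=[f(-22,110,-10),f(22,110,-10),f(22,14,-10),f(-22,14,-10)]
    p=(w2pix(cp,pts)-[200,130]+.5)*4-.5; cv2.polylines(b,[p.round().astype(int)],True,col,1)
    p=(w2pix(cp,[f(0,125,-5),f(0,155,-5)])-[200,130]+.5)*4-.5; cv2.polylines(b,[p.round().astype(int)],False,col,2)
p=(w2pix(cp,[st['ee_pos']+[0,0,27]])-[200,130]+.5)*4-.5;print(p)
cv2.circle(b,tuple(p[0].astype(int)),4,(0,255,0),1)
cv2.imwrite('pics/s8o.png',b)
E
```

```text
t 20.93 p [526.8  37.2  32.3] yaw 1.3874 z [-0.002 -0.003 -1.   ] F [ 3.4 -7.7  0.6] w 13.8 q [ 0.16  0.53 -0.45  1.96  0.34  0.73 -0.68]
[[197.58434436 263.26142541]]
```

View pics/s8o.png

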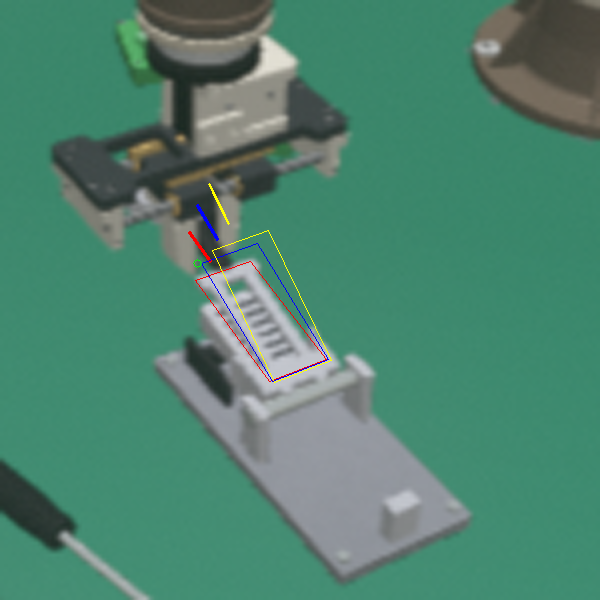

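The overlay matches about 2.95 rad, as planned. Finish slowly.

>>> {"name": "step_arm", "arguments": {"travel": [[-0.002,0,0.006],[-0.001,0,0.006],[-0.0005,0,0.005],[0,0,0.004],[0,0,0.003]], "twist": [[0,0,0],[0,0,0],[0,0,0],[0,0,0],[0,0,0]], "fingers": [1,1,1,1,1]}}

```text
time: 21.55
ee_pos: [526.0, 33.1, 9.0]
tool_rot: [0.001, 0.769, 0.639, -0.002]
contact_force: [1.3, -9.8, 2.1]
width: 13.7
```

>>> {"name": "step_arm", "arguments": {"travel": [[0,0,0.001],[0,0,0.001],[0,0,0]], "twist": [[0,0,0],[0,0,0],[0,0,0]], "fingers": [1,1,1]}}

```text
time: 21.92
ee_pos: [526.0, 33.0, 7.1]
tool_rot: [0.001, 0.769, 0.639, -0.002]
contact_force: [2.9, -9.7, 0.4]
width: 13.9
```

>>> {"name": "step_arm", "arguments": {"travel": [[0,0,0.001],[0,0,0.001],[0,0,0]], "twist": [[0,0,0],[0,0,0],[0,0,0]], "fingers": [1,1,1]}}

```text
time: 22.3
ee_pos: [526.0, 32.8, 5.1]
tool_rot: [0.001, 0.769, 0.639, -0.003]
contact_force: [3.0, -10.5, -0.1]
width: 13.5
```

>>> {"name": "step_arm", "arguments": {"travel": [[0,0,0.001],[0,0,0.001],[0,0,0]], "twist": [[0,0,0],[0,0,0],[0,0,0]], "fingers": [1,1,1]}}

```text
time: 22.68
ee_pos: [526.0, 32.8, 3.1]
tool_rot: [0.001, 0.769, 0.639, -0.003]
contact_force: [2.7, -10.7, 0.5]
width: 13.7
```

```bash
python3 - <<'E'
from plant import bot
from h import *
st=bot.read_state(); show(st)
im=bot.camera('scene');b=cv2.resize(im[150:280,200:330,::-1],None,fx=4,fy=4,interpolation=cv2.INTER_CUBIC)
cv2.imwrite('pics/s9.png',b)
b=b.copy();cp=campose(bot,'scene')
u=np.array([.1803,.9836,0]);n=np.array([.9836,-.1803,0]);h=np.array([552.8,174.4,45])
for t,col in((3.14,(0,0,255)),(3.04,(255,0,0))):
    f=lambda x,y,z:h+n*x+u*(y*np.cos(t)-z*np.sin(t))+np.array([0,0,1])*(y*np.sin(t)+z*np.cos(t))
    pts=[f(-22,110,-10),f(22,110,-10),f(22,14,-10),f(-22,14,-10)]
    p=(w2pix(cp,pts)-[200,150]+.5)*4-.5; cv2.polylines(b,[p.round().astype(int)],True,col,1)
cv2.imwrite('pics/s9o.png',b)
E
```

```text
t 22.68 p [526.   32.8   3.1] yaw 1.3868 z [-0.003 -0.005 -1.   ] F [  2.7 -10.7   0.5] w 13.7 q [ 0.14  0.57 -0.42  1.98  0.37  0.67 -0.7 ]
```

View pics/s9o.png

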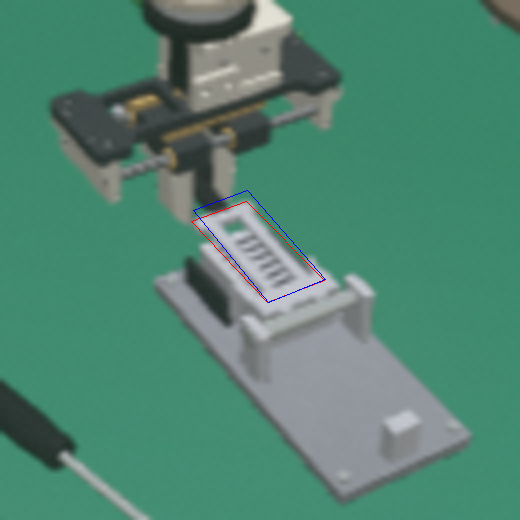

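Nearly shut. Press on gently until contact.

>>> {"name": "step_arm", "arguments": {"travel": [[-0.001,0,0.001],[0,0,0.001],[0,0,0]], "twist": [[0,0,0],[0,0,0],[0,0,0]], "fingers": [1,1,1]}}

```text
time: 23.1
ee_pos: [526.0, 32.7, 1.2]
tool_rot: [0.001, 0.769, 0.639, -0.002]
contact_force: [2.9, -8.6, 0.4]
width: 13.8
```

>>> {"name": "step_arm", "arguments": {"travel": [[0,0,0.001],[0,0,0.001],[0,0,0]], "twist": [[0,0,0],[0,0,0],[0,0,0]], "fingers": [1,1,1]}}

```text
time: 23.48
ee_pos: [526.0, 32.6, -0.9]
tool_rot: [0.001, 0.769, 0.639, -0.002]
contact_force: [3.7, -8.7, 0.4]
width: 14.0
```

```bash
python3 - <<'E'
from plant import bot
from h import *
st=bot.read_state(); show(st)
im=bot.camera('scene');b=cv2.resize(im[190:240,230:295,::-1],None,fx=9,fy=9,interpolation=cv2.INTER_CUBIC)
a=cv2.resize(cv2.imread('pics/s9.png')[160:360,120:380],None,fx=9/4,fy=9/4,interpolation=cv2.INTER_CUBIC)
cv2.imwrite('pics/s10.png',np.vstack([a[:440,:585],np.zeros((10,585,3),np.uint8)]) if 0 else b)
im=bot.camera('wrist');cv2.imwrite('pics/w8.png',im[:,:,::-1])
E
```

```text
t 23.48 p [526.   32.6  -0.9] yaw 1.3873 z [-0.002 -0.004 -1.   ] F [ 3.7 -8.7  0.4] w 14.0 q [ 0.14  0.58 -0.42  1.98  0.38  0.66 -0.7 ]
```

View pics/s10.png

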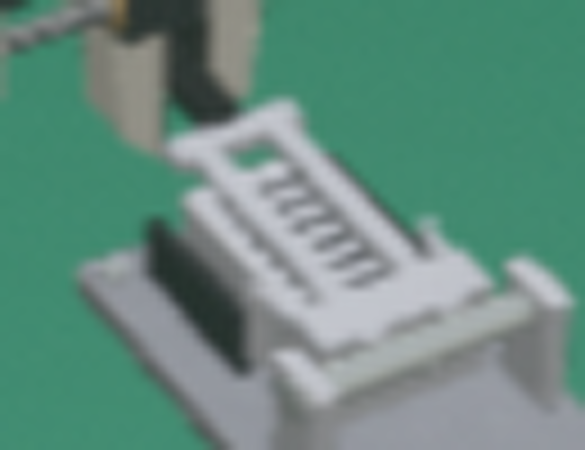

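View pics/w8.png

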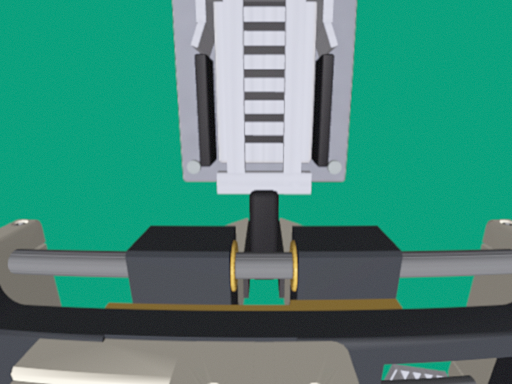

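```bash
python3 - <<'E'
from plant import bot
from h import *
st=bot.read_state(); show(st); cp=campose(bot,'wrist',st)
h=np.array([552.8,174.4]);u=np.array([.1803,.9836]);n=np.array([.9836,-.1803])
for nm,px in [('bar outer edge',[[217.5,193],[311.5,193]]),('bar inner',[[218,173],[311,173]])]:
  for z in (50,55,60,65):
    W=pix2w(cp,px,float(z));print(nm,z,'span',np.linalg.norm(W[1]-W[0]).round(1),'along',((W.mean(0)[:2]-h)@u).round(1))
# module underside edges: sides near outer end
for z in (55,60,65,70):
    W=pix2w(cp,[[205,20],[323,20]],float(z));print('mod w',z,np.linalg.norm(W[1]-W[0]).round(1),((W.mean(0)[:2]-h)@u).round(1))
for z in (34,40): 
    W=pix2w(cp,[[196,60],[334,60]],float(z));print('walls',z,np.linalg.norm(W[1]-W[0]).round(1),((W.mean(0)[:2]-h)@u).round(1))
W=pix2w(cp,[[183,182],[346,182]],12.);print('plate end',((W.mean(0)[:2]-h)@u).round(1),np.linalg.norm(W[1]-W[0]))
E
```

```text
t 23.57 p [526.   32.6  -0.8] yaw 1.3873 z [-0.002 -0.004 -1.   ] F [ 3.2 -8.5  0.7] w 13.7 q [ 0.14  0.58 -0.42  1.98  0.38  0.66 -0.7 ]
bar outer edge 50 span 45.7 along -110.9
bar outer edge 55 span 44.0 along -109.4
bar outer edge 60 span 42.3 along -107.9
bar outer edge 65 span 40.6 along -106.4
bar inner 50 span 44.3 along -101.0
bar inner 55 span 42.7 along -99.8
bar inner 60 span 41.0 along -98.7
bar inner 65 span 39.4 along -97.5
mod w 55 48.1 -35.7
mod w 60 46.3 -37.0
mod w 65 44.4 -38.4
mod w 70 42.6 -39.7
walls 34 67.2 -48.2
walls 40 64.5 -49.0
plate end -115.3 100.71316995705759
```

The bar top reads z=55 at −109 mm, which matches fully shut. I'll check whether the leaf moved between the last two pictures.

```bash
python3 - <<'E'
import cv2,numpy as np
a=cv2.imread('pics/s9.png'); b=cv2.imread('pics/s10.png')
# region bar: full-image coords 248..285 x 200..235
A=cv2.resize(a,(130,130),interpolation=cv2.INTER_AREA)  # origin 200,150
B=cv2.resize(b,(65,50),interpolation=cv2.INTER_AREA)    # origin 230,190
ga=cv2.cvtColor(A,6).astype(np.float32);gb=cv2.cvtColor(B,6).astype(np.float32)
for nm,(x0,y0,w,h) in {'bar':(250,200,20,14),'posts':(258,220,35,18),'hinge-side':(272,215,14,12)}.items():
    r1=ga[y0-150:y0-150+h,x0-200:x0-200+w];r2=gb[y0-190:y0-190+h,x0-230:x0-230+w]
    print(nm,cv2.phaseCorrelate(r1,r2,cv2.createHanningWindow((w,h),cv2.CV_32F)))
E
```

```text
bar ((0.36243221160752803, 1.0919679601799972), 1.1584672037760417)
posts ((-0.06835919397509471, 0.10069587974721195), 1.0581908352949)
hinge-side ((0.4833979424800017, -0.29934305813312445), 1.0495808713965946)
```

The bar still followed down by about 3 mm, so it wasn't shut. Continue until there is firm contact.

>>> {"name": "step_arm", "arguments": {"travel": [[0,0,0.001],[0,0,0.001],[0,0,0]], "twist": [[0,0,0],[0,0,0],[0,0,0]], "fingers": [1,1,1]}}

```text
time: 23.95
ee_pos: [526.0, 32.6, -2.9]
tool_rot: [0.001, 0.769, 0.639, -0.002]
contact_force: [2.9, -8.8, 0.0]
width: 13.7
```

>>> {"name": "step_arm", "arguments": {"travel": [[0,0,0.001],[0,0,0.001],[0,0,0]], "twist": [[0,0,0],[0,0,0],[0,0,0]], "fingers": [1,1,1]}}

```text
time: 24.32
ee_pos: [526.1, 32.6, -3.7]
tool_rot: [0.001, 0.769, 0.639, -0.002]
contact_force: [-0.9, -9.8, 15.9]
width: 13.8
```

Firm contact: the leaf is on its stop. Release and lift.

>>> {"name": "step_arm", "arguments": {"travel": [[0,0,-0.001],[0,0,0],[0,0,0],[0,0,0],[0,0,-0.02]], "twist": [[0,0,0],[0,0,0],[0,0,0],[0,0,0],[0,0,0]], "fingers": [0,0,0,0,0]}}

```text
time: 24.95
ee_pos: [525.8, 36.1, 15.7]
tool_rot: [-0.001, 0.768, 0.64, -0.001]
contact_force: [-0.1, 0.9, 0.2]
width: 45.7
```

>>> {"name": "step_arm", "arguments": {"travel": [[0,0,-0.05],[0,0,-0.05],[-0.02,0,-0.05],[0,0,0],[0,0,0]], "twist": [[0,0,0],[0,0,0],[0,0,0],[0,0,0],[0,0,0]], "fingers": [0,0,0,0,0]}}

```text
time: 25.58
ee_pos: [523.1, 16.4, 166.3]
tool_rot: [-0.0, 0.768, 0.64, -0.0]
contact_force: [-0.7, 0.8, -1.0]
width: 45.8
```

```bash
python3 - <<'E'
from plant import bot
from h import *
st=bot.read_state(); show(st); cp=campose(bot,'wrist',st)
im=bot.camera('wrist');cv2.imwrite('pics/w9.png',im[:,:,::-1])
im=bot.camera('scene');b=cv2.resize(im[190:240,230:295,::-1],None,fx=9,fy=9,interpolation=cv2.INTER_CUBIC);cv2.imwrite('pics/s11.png',b)
np.save('w9.npy',np.r_[st['ee_pos'],st['tool_rot']])
E
```

```text
t 25.57 p [523.1  16.4 166.3] yaw 1.3895 z [-0. -0. -1.] F [-0.7  0.8 -1. ] w 45.8 q [ 0.27  0.36 -0.52  1.83  0.21  1.01 -0.52]
```

View pics/w9.png

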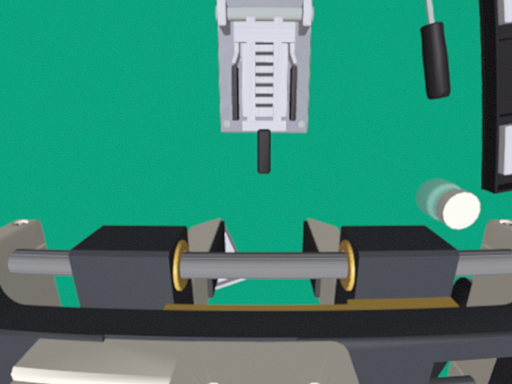

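View pics/s11.png

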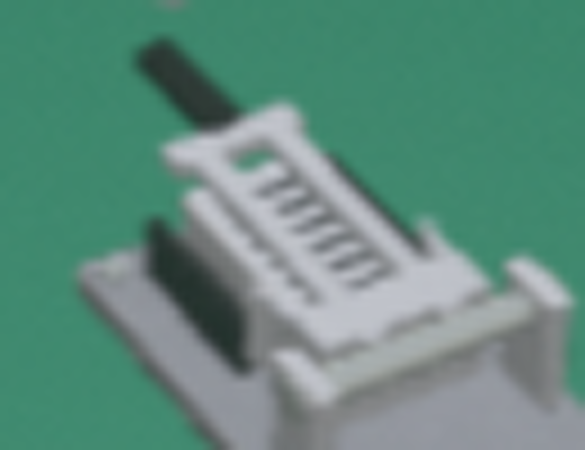

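The leaf is shut with the tab level, and the module is underside up with its vent strips showing. Now the selector: first a look from close above.

```bash
python3 - <<'E'
from plant import bot
from h import *
st=bot.read_state(); plan(st,[510,-367,150],0.615,8)
E
```

```text
maxmm 48.0 rot/row deg 5.55 n 8
travel [[-0.0475, 0.0071, 0.0019], [-0.0466, 0.0116, 0.0019], [-0.0452, 0.0161, 0.0019], [-0.0435, 0.0204, 0.0019], [-0.0413, 0.0245, 0.0019]] twist [[-0.0003, 0.0002, 0.0969], [-0.0003, 0.0002, 0.0969], [-0.0003, 0.0002, 0.0969], [-0.0003, 0.0002, 0.0969], [-0.0003, 0.0002, 0.0969]]
travel [[-0.0387, 0.0284, 0.0019], [-0.0358, 0.032, 0.0019], [-0.0325, 0.0353, 0.0019]] twist [[-0.0003, 0.0002, 0.0969], [-0.0003, 0.0002, 0.0969], [-0.0003, 0.0002, 0.0969]]
```

>>> {"name": "step_arm", "arguments": {"travel": [[-0.0475,0.007,0.002],[-0.0465,0.0115,0.002],[-0.045,0.016,0.002],[-0.0435,0.0205,0.002],[-0.0415,0.0245,0.002]], "twist": [[0,0,0.097],[0,0,0.097],[0,0,0.097],[0,0,0.097],[0,0,0.097]], "fingers": [0,0,0,0,0]}}

```text
time: 26.3
ee_pos: [514.6, -224.0, 155.2]
tool_rot: [-0.001, 0.9, 0.436, -0.001]
contact_force: [0.5, -0.1, -0.2]
width: 45.8
```

>>> {"name": "step_arm", "arguments": {"travel": [[-0.0385,0.0285,0.002],[-0.036,0.032,0.002],[-0.0325,0.0355,0.002],[0,0,0],[0,0,0]], "twist": [[0,0,0.097],[0,0,0.097],[0,0,0.097],[0,0,0],[0,0,0]], "fingers": [0,0,0,0,0]}}

```text
time: 26.92
ee_pos: [510.6, -366.1, 149.2]
tool_rot: [-0.001, 0.953, 0.303, -0.001]
contact_force: [-0.3, 0.2, 0.1]
width: 45.7
```

```bash
python3 - <<'E'
from plant import bot
from h import *
st=bot.read_state(); show(st)
im=bot.camera('wrist');cv2.imwrite('pics/w10.png',cv2.resize(im[20:270,150:370,::-1],None,fx=2.4,fy=2.4,interpolation=cv2.INTER_CUBIC))
np.save('w10.npy',np.r_[st['ee_pos'],st['tool_rot']])
E
```

```text
t 26.93 p [ 510.6 -366.1  149.2] yaw 0.6152 z [-0.002  0.002 -1.   ] F [-0.3  0.2  0.1] w 45.7 q [ 0.69  0.5  -0.22  1.61  0.12  1.05 -0.52]
```

View pics/w10.png

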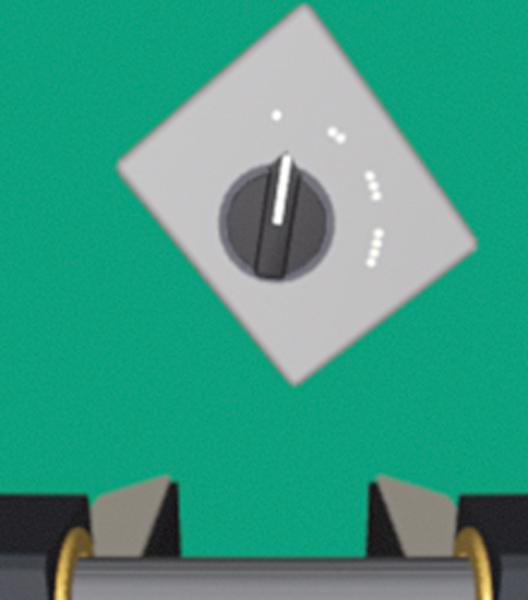

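Viewed from above, the pointer is near one dot, slightly clockwise of it.

```bash
python3 - <<'E'
from plant import bot
from h import *
from scipy.optimize import least_squares
v=np.load('w10.npy'); st={'ee_pos':v[:3],'tool_rot':v[3:]}
cp=campose(bot,'wrist',st)
def c(px): return (np.array(px)+.5)/2.4-.5+[150,20]
D=pix2w(cp,c([[277,115],[336.5,135],[373,186],[375,248]]),40.)
f=lambda x: (D[:,:2]-np.c_[x[0]+42*np.cos(x[2]+.9-.6*np.arange(4)),x[1]+42*np.sin(x[2]+.9-.6*np.arange(4))]).ravel()
r=least_squares(f,[567,-327,-.28]);print('knob',r.x.round(3),r.fun.round(1))
B=pix2w(cp,c([[304,3],[476,242],[295,385],[117,165]]),40.);print('box',B.mean(0),np.linalg.norm(np.diff(np.r_[B,B[:1]],axis=0),axis=1).round(1))
d=B[1]-B[2]+B[0]-B[3];print('x dir',np.arctan2(d[1],d[0]))
xa=np.arctan2(d[1],d[0]);print('axis from box',B.mean(0)[:2]-12*np.array([np.cos(xa),np.sin(xa)]))
L=pix2w(cp,c([[277,222],[287,155]]),69.);d=L[1]-L[0];print('line',np.arctan2(d[1],d[0]),L.round(1))
E_=pix2w(cp,c([[256,274],[266,170]]),69.);d=E_[1]-E_[0];print('edgeL',np.arctan2(d[1],d[0]))
E_=pix2w(cp,c([[285,276],[299,170]]),69.);d=E_[1]-E_[0];print('edgeR',np.arctan2(d[1],d[0]))
W=pix2w(cp,c([[256,274],[285,276]]),69.);print('bar tail',W.round(1))
W=pix2w(cp,c([[276,223]]),48.);print('disc centre',W.round(1))
E
```

```text
knob [ 5.66685e+02 -3.27556e+02 -2.91000e-01] [ 0.   0.1  0.1  0.  -0.1 -0.  -0.  -0.1]
box [ 578.35551963 -330.6735438    40.        ] [115.9  96.7 117.1  96.2]
x dir -0.27374689235931826
axis from box [ 566.802343   -327.42945538]
line 0.46582553127334336 [[ 567.6 -327.1   69. ]
 [ 589.  -316.3   69. ]]
edgeL 0.5137646450423955
edgeR 0.48790655644325215
bar tail [[ 547.4 -331.7   69. ]
 [ 553.1 -341.1   69. ]]
disc centre [[ 566.8 -327.3   48. ]]
```

```bash
python3 - <<'E'
from plant import bot
from h import *
st=bot.read_state(); show(st); plan(st,[566.75,-327.4,110],0.48,3)
E
```

```text
t 26.98 p [ 511.  -365.5  149.7] yaw 0.6162 z [-0.001  0.002 -1.   ] F [ 0.3  0.8 -0.2] w 45.9 q [ 0.69  0.5  -0.22  1.61  0.12  1.05 -0.52]
maxmm 26.1 rot/row deg 2.6 n 3
travel [[0.0225, 0.0004, 0.0132], [0.0225, -0.0006, 0.0132], [0.0225, -0.0016, 0.0132]] twist [[-0.0007, 0.0, 0.0454], [-0.0007, 0.0, 0.0454], [-0.0007, 0.0, 0.0454]]
```

>>> {"name": "step_arm", "arguments": {"travel": [[0.0225,0.0005,0.013],[0.0225,-0.0005,0.013],[0.0225,-0.0015,0.013],[0,0,0],[0,0,0]], "twist": [[0,0,0.045],[0,0,0.045],[0,0,0.045],[0,0,0],[0,0,0]], "fingers": [0,0,0,0,0]}}

```text
time: 27.6
ee_pos: [566.5, -329.5, 112.0]
tool_rot: [0.0, 0.971, 0.238, -0.0]
contact_force: [0.8, -0.1, 0.2]
width: 45.7
```

```bash
python3 - <<'E'
from plant import bot
from h import *
st=bot.read_state(); show(st)
Rm=q(st['tool_rot']).as_matrix(); print('err tool',Rm.T@(np.array([566.75,-327.4,25])-st['ee_pos']))
E
```

```text
t 27.6 p [ 566.5 -329.5  112. ] yaw 0.4806 z [-0. -0. -1.] F [ 0.8 -0.1  0.2] w 45.7 q [ 0.57  0.57 -0.19  1.58  0.12  1.   -0.75]
err tool [ 1.25735444 -1.78614734 86.98476142]
```

>>> {"name": "step_arm", "arguments": {"travel": [[0.0015,-0.0015,0.02],[0,0,0.025],[0,0,0.022],[0,0,0.014],[0,0,0.005]], "twist": [[0,0,0],[0,0,0],[0,0,0],[0,0,0],[0,0,0]], "fingers": [0,0,0,0,0]}}

```text
time: 28.22
ee_pos: [566.8, -328.3, 25.5]
tool_rot: [-0.0, 0.972, 0.237, -0.0]
contact_force: [-0.0, 0.0, 0.3]
width: 45.8
```

>>> {"name": "step_arm", "arguments": {"travel": [[0,0,0],[0,0,0]], "twist": [[0,0,0],[0,0,0]], "fingers": [0,0]}}

```text
time: 28.48
ee_pos: [568.0, -328.1, 26.7]
tool_rot: [0.0, 0.971, 0.237, 0.001]
contact_force: [0.5, -0.4, 0.8]
width: 46.1
```

```bash
python3 - <<'E'
from plant import bot
from h import *
st=bot.read_state(); show(st)
im=bot.camera('scene');cv2.imwrite('pics/s12.png',cv2.resize(im[90:200,110:230,::-1],None,fx=5,fy=5,interpolation=cv2.INTER_CUBIC))
E
```

```text
t 28.48 p [ 568.  -328.1   26.7] yaw 0.4788 z [ 0.001 -0.001 -1.   ] F [ 0.5 -0.4  0.8] w 46.1 q [ 0.56  0.66 -0.17  1.65  0.14  0.84 -0.77]
```

View pics/s12.png

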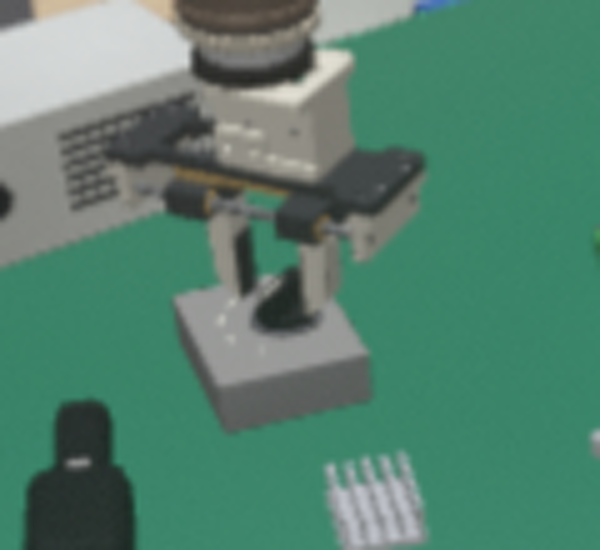

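The fingers straddle the bar, just above the disc. Close.

>>> {"name": "step_arm", "arguments": {"travel": [[0,0,0],[0,0,0],[0,0,0],[0,0,0],[0,0,0]], "twist": [[0,0,0],[0,0,0],[0,0,0],[0,0,0],[0,0,0]], "fingers": [1,1,1,1,1], "newtons": 25}}

```text
time: 29.15
ee_pos: [567.2, -327.5, 25.8]
tool_rot: [-0.0, 0.971, 0.237, -0.0]
contact_force: [-1.5, 2.7, 1.7]
width: 11.8
```

>>> {"name": "step_arm", "arguments": {"travel": [[0,0,0],[0,0,0],[0,0,0],[0,0,0]], "twist": [[0,0,0.06],[0,0,0.11],[0,0,0.11],[0,0,0.11]], "fingers": [1,1,1,1]}}

```text
time: 29.65
ee_pos: [567.3, -327.8, 25.8]
tool_rot: [0.0, 0.999, 0.042, -0.0]
contact_force: [-1.2, 0.2, 2.0]
width: 11.5
```

```bash
python3 - <<'E'
from plant import bot
from h import *
st=bot.read_state(); show(st);print(st['torque'])
E
```

```text
t 29.65 p [ 567.3 -327.8   25.8] yaw 0.085 z [-0. -0. -1.] F [-1.2  0.2  2. ] w 11.5 q [ 0.49  0.66 -0.07  1.66  0.06  0.83 -1.09]
[ 0.18388659  0.29843516 -0.0044533 ]
```

>>> {"name": "step_arm", "arguments": {"travel": [[0,0,0],[0,0,0],[0,0,0],[0,0,0],[0,0,0]], "twist": [[0,0,0.12],[0,0,0.12],[0,0,0.12],[0,0,0.12],[0,0,0.12]], "fingers": [1,1,1,1,1]}}

```text
time: 30.28
ee_pos: [567.2, -328.2, 25.8]
tool_rot: [0.0, 0.967, -0.255, -0.0]
contact_force: [-1.5, -0.7, 0.4]
width: 11.8
```

>>> {"name": "step_arm", "arguments": {"travel": [[0,0,0],[0,0,0],[0,0,0]], "twist": [[0,0,0.076],[0,0,0],[0,0,0]], "fingers": [1,1,1]}}

```text
time: 30.65
ee_pos: [567.1, -328.3, 25.8]
tool_rot: [0.0, 0.957, -0.289, -0.0]
contact_force: [-1.8, -1.8, 1.7]
width: 11.5
```

```bash
python3 - <<'E'
from plant import bot
from h import *
st=bot.read_state(); show(st);print(st['torque'])
E
```

```text
t 30.65 p [ 567.1 -328.3   25.8] yaw -0.5859 z [-0.    -0.001 -1.   ] F [-1.8 -1.8  1.7] w 11.5 q [ 0.37  0.66  0.11  1.67 -0.09  0.82 -1.64]
[-0.30500583  0.50619958 -0.03052476]
```

Yaw is −0.586 against a target of −0.591. Open, lift and look.

>>> {"name": "step_arm", "arguments": {"travel": [[0,0,0],[0,0,0],[0,0,0],[0,0,-0.01],[0,0,-0.05]], "twist": [[0,0,0],[0,0,0],[0,0,0],[0,0,0],[0,0,0]], "fingers": [0,0,0,0,0]}}

```text
time: 31.28
ee_pos: [565.4, -326.6, 84.0]
tool_rot: [-0.0, 0.957, -0.289, -0.003]
contact_force: [0.7, -0.2, -0.7]
width: 45.7
```

>>> {"name": "step_arm", "arguments": {"travel": [[0,0,-0.05],[-0.05,0,-0.02],[-0.05,0,0],[0,0,0],[0,0,0]], "twist": [[0,0,0],[0,0,0],[0,0,0],[0,0,0],[0,0,0]], "fingers": [0,0,0,0,0]}}

```text
time: 31.9
ee_pos: [485.1, -272.8, 156.7]
tool_rot: [0.0, 0.957, -0.289, 0.001]
contact_force: [0.9, -0.2, 0.3]
width: 46.2
```

```bash
python3 - <<'E'
from plant import bot
from h import *
st=bot.read_state(); show(st)
im=bot.camera('wrist');cv2.imwrite('pics/w11.png',cv2.resize(im[0:270,150:400,::-1],None,fx=2.2,fy=2.2,interpolation=cv2.INTER_CUBIC))
np.save('w11.npy',np.r_[st['ee_pos'],st['tool_rot']])
im=bot.camera('scene');cv2.imwrite('pics/s13.png',im[:,:,::-1])
E
```

```text
t 31.9 p [ 485.1 -272.8  156.7] yaw -0.5871 z [ 0.002 -0.001 -1.   ] F [ 0.9 -0.2  0.3] w 46.2 q [ 0.32  0.36  0.13  1.81 -0.05  0.97 -1.69]
```

View pics/w11.png

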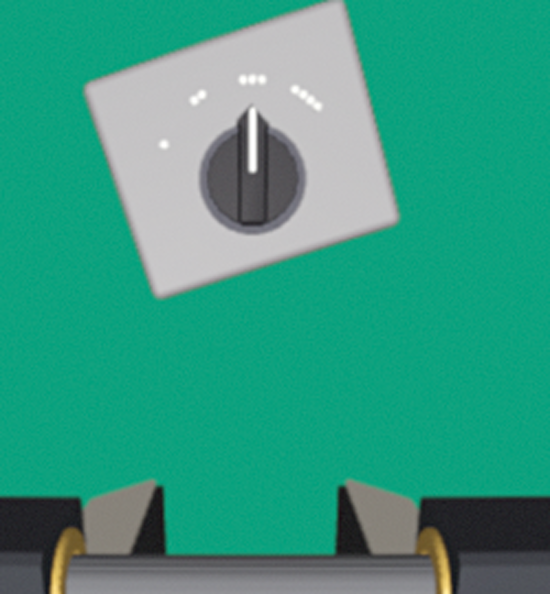

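View pics/s13.png

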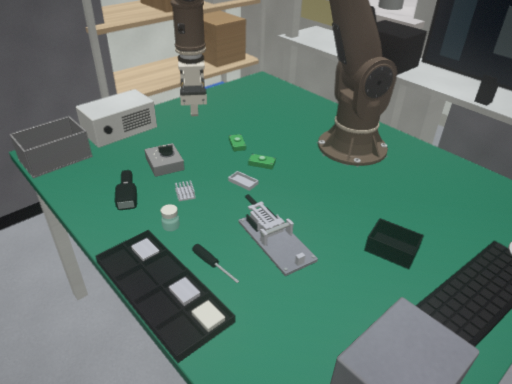

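The pointer is on the three dots at (252,79), and the bystanders are unmoved. One last check of leaf closure against the model.

```bash
python3 - <<'E'
from plant import bot
from h import *
im=cv2.imread('pics/s13.png'); b=cv2.resize(im[185:250,235:315],None,fx=9,fy=9,interpolation=cv2.INTER_CUBIC);cp=campose(bot,'scene')
u=np.array([.1803,.9836,0]);n=np.array([.9836,-.1803,0]);h=np.array([553.0,174.4,45])
for t,col in((3.14,(0,0,255)),(3.04,(255,0,0))):
    f=lambda x,y,z:h+n*x+u*(y*np.cos(t)-z*np.sin(t))+np.array([0,0,1])*(y*np.sin(t)+z*np.cos(t))
    for pts in ([f(-22,110,-10),f(22,110,-10),f(22,100,-10),f(-22,100,-10)],[f(-7,111,-10),f(7,111,-10),f(7,155,-10),f(-7,155,-10)]):
        p=(w2pix(cp,pts)-[235,185]+.5)*9-.5; cv2.polylines(b,[p.round().astype(int)],True,col,1)
    # reference: base plate corner
p=(w2pix(cp,[h+n*a*50+u*c_*115+np.array([0,0,-33]) for a,c_ in((-1,-1),(1,-1),(1,1),(-1,1))])-[235,185]+.5)*9-.5
cv2.polylines(b,[p.round().astype(int)],True,(0,255,255),1)
cv2.imwrite('pics/s13o.png',b)
E
```

```text
(no output)
```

View pics/s13o.png

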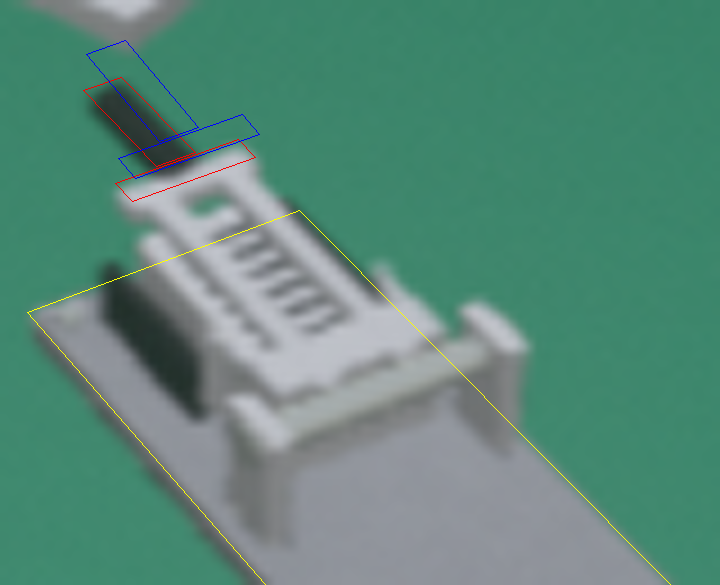

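The leaf matches the shut model at 3.14 rad. It sits about 1 px low, like the plate outline, which is calibration offset. Handing in.

```bash
python3 - <<'E'
from plant import bot
print(bot.job_done())
E
```

```text
the job is handed in; nothing more can be done
None
```

The job is handed in at about 32 s of the 67 s allowed. The module lies underside up in the shut nest and the lamp selector points at three dots.

- **Module:** I laid it lens up on the rails and slid it under the lip until it hit the back wall. The push force there was about 14 N. The last picture before the swing put its middle about 55 mm from the hinge, against 56 expected.
- **Leaf:** I kept the handle tab pinched for the whole swing and pressed down to a firm stop at about 16 N before letting go. The final overlay fits 3.14 rad, and the vent strips are showing.
- **Selector:** it started near one dot. I turned it clockwise and let go; the picture after release shows the pointer on the three dots.
- **Bystanders:** none looked moved in the last scene view; I checked this by eye only.

**What went wrong or disagreed:**
- **Missed first grasp:** the first grasp closed above the module. The fingertips sit about 27 mm short of the reported tool point, so I corrected for that and the second grasp held.
- **False shut reading:** one measurement said the leaf was shut when it was still about 5 mm from its stop. Comparing two pictures showed this, so I kept lowering until contact.
- **Selector start:** it first read as two dots because of the viewing angle. From above, it rested about 0.13 rad clockwise of the one-dot mark.

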